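Clear, load and run the blow-off booth

ROBOT

A 6-joint arm with a two-finger parallel gripper is mounted at the origin on a cart in front of the work surface, level with it; the furniture and walls round the work are solid. World frame = base frame: x ahead of the robot, y to its left, z up, the work surface at z = 0. Lengths are in m, angles in degrees, forces in N, time in s.
With the tool pointing down it reaches from about 0.35 to 0.8 m from the base axis. Payload 7.3 kg.
Tool frame: the origin (TCP) lies at the very end of the fingers, on their centre line; the grasp point (between the pads) lies 19 mm behind it (env.tcp_to_grasp is the distance from the TCP to the grasp point, in m); z points along the fingers, y is the direction in which the jaws open and shut (so a half turn about z gives the same grasp; the last joint's range is limited). The gripper opens to 85 mm and grips with 20 to 120 N. Pads are 22 mm wide; open, the fingers measure 114 mm over their backs; the gripper's body (76 mm by 85 mm) begins 54 mm behind the grasp point. The pads swing forward as they close: fully open they stand 13 mm farther back than shut.
Start: joints at [68.182, 19.595, 87.324, -0, 73.075, -8.365], TCP at [0.122, 0.511, 0.208] pointing down, gripper open.
Joint ranges: [-145.02, 145.02], [-44.19, 115.74], [2.07, 154.8], [-57.11, 237.11], [16.16, 152.29], [-177.93, 177.93]. Speed limits (degrees/s): [147.25, 147.25, 180, 180, 180, 180].

INTERFACE

Orientations are given as [roll, pitch, yaw] about the fixed x, y, z axes, in that order (R = Rz(yaw) Ry(pitch) Rx(roll)).
In Python, from station import env gives the robot as it stands. The module is installed in compiled form; this text tells all that it offers.
- The arm moves only by the tool carry_out, never from a script. Its argument "targets" is a list of rows, each a list of 3 entries, a list of its own where there are three numbers: the opening in per cent of the stroke, from 0 (shut) to 100 (fully open), then the shift along the tool's x, y, z scaled (see below), then the turn, a rotation vector about the tool's x, y, z scaled (see below). A call has 1 to 12 rows; each row shifts and turns the commanded pose from where the row before left it, along the tool's axes as they then stand; what a row does not reach is not made up. The controller multiplies each number of a shift by 0.02 m and each number of a turn by 0.12 rad. A row lasts 1/12 s, in which the tool goes at most 41.7 mm and 7.16 degrees, less where a joint would pass 70% of its speed; a pose out of reach is approached as far as the arm can. A call with a number of a shift or a turn outside -1 to 1 is refused whole. A call with a gripper value outside its range is refused whole. The fingers move at their own pace and stop on an object; "force" is the grip in N (left out, the last holds). Time passes only in rows, so rows that do not move let the fingers close. It gives the time, the measured TCP pose, the force and the opening at its end, in the units of the state.
- env.state(): the state, without advancing time (a new reading comes with each control period).
- env.read_camera(name): name is "side" or "top" or "wrist"; returns the picture (384x512x3 uint8, red, green, blue); there is no depth.
- env.camera_params(name): a dict with "vertical_fov" (degrees; the focal length in pixels is half the picture's height over the tangent of half this angle, whatever the lens; pixels are square), "cx", "cy" (the principal point, pixels), "rvec" (rotation vector, rad) and "tvec" (3), from world to camera coordinates, as OpenCV has them; the wrist camera has in their place "tool_from_camera" (4x4, takes a point from camera to tool coordinates, whose origin is the TCP and whose axes are the flange's). Camera axes: x right, y down, z forward; pixel columns grow to the right and rows downward; lengths in m; the calibration is good to about 2 mm. A picture is of the moment at which its call begins: read the wrist's pose just before it. camera_params takes no time and is no camera call.
- env.close_job(): hands the job in, once; it reports no verdict.
The state is a dict: "clock": time; "qpos": joint angles; "dq": joint speeds; "joint_torque": joint torques, N m; "tool_pos": TCP position; "eef_rot": TCP orientation; "wrist_force": force on the tool from outside, world axes, zero at the start; "torque": the same for the moment, N m; "finger_gap": finger opening in m.
Only numpy, scipy, OpenCV 4.12 (cv2) and the standard library are available. Lean on these libraries where they do the work, as an engineer would, in place of code of your own. Each camera call takes 0.05 s, during which the arm holds its last target.

TASK

Get the blow-off booth ready and run it. Take the blue scraper block and wipe all the white ceramic offcuts off the booth's deck into the blue trough in front (do not touch the offcuts with the fingers), stand the scraper back on its black mat, and set every carrier block flat on the deck, well inside. Then push the gate shut until its latch snaps in, flip the yellow lock-off lever fully forward, squeeze the red paddle against its bar and hold it for two seconds, and let go; leave the other things on the bench where they are.

Things in the scene. Friction and masses are not known exactly. Their poses are not given: they have to be found in the camera images.
- booth: Fixed open-topped booth. Origin on the bench under the deck's centre; x from front (gate, robot side) to rear, y left, z up. Dark deck 160 (x) by 150 (y) mm, surface at z 42 mm; 6 mm guard walls at rear and sides, tops at z 76; front edge x -80 open, no lip. Blue trough before it: inside x -131 to -81, y +-83, floor z 3, rim z 32. Right outside stands the black control bar
- gate (a joint): gate angle, rad: 0 shut, grows as it swings out towards the robot, at most 1.95; stays where left. Clear panel 144 mm wide, 6 mm thick, z 46 to 74 mm, vertical hinge at the booth's left front corner (booth x -88, y +80 mm); shut, it runs to the right (booth -y); at 1.57 it points along booth -x, its outer face to booth +y
- gate_hinge (a point): point on the hinge axis, 60 mm above the bench
- gate_push (a point): centre of the outer surface of the yellow push pad (40 by 24 mm) on the gate's outer face, 110 mm from the hinge, 60 mm above the bench; its axes turn with the gate, x pointing from the outer face into the booth when shut (push along +x)
- gate_bolt (a joint): sprung brass latch bolt at the gate's free end, m: 0 fully out, up to 0.009 pushed in. Its bevel rides over the strike pin on the right front post from a gate angle of about 0.11 (some 5 to 12 N at the push pad) and snaps out behind it below about 0.02. Latched: gate below 0.035 and bolt below 0.002. A bolt that stays in is still on the strike
- lock_lever (a joint): lock-off lever, rad: 0 locked (leaning back to the robot), 1.2 fully forward (leaning to the booth's rear); stays where left, about 1 N at the tip. Yellow tab 12 mm wide, 28 mm long, on top of the black bar (bar top z 89 mm), pivot at booth x 5, y -127, z 94 mm, turning about booth y. While back, a steel tooth blocks the paddle; from about 0.9 it is free
- lever_tip (a point): tip of the lock-off lever's tab, about 117 mm above the bench
- paddle (a joint): paddle angle, rad: 0 released, 0.125 fully squeezed against the bar; springs back. Red paddle 110 mm long, 24 high, 5 thick, on the right (booth -y) side of the black bar across a 14 mm gap, hinged at its rear end (booth x 56 mm), free end towards the robot. 4 N to start, 8 N to squeeze fully at the press point; bar and paddle together measure 43 mm across (booth y)
- paddle_press (a point): press point on the paddle's outer face (-y), 88 mm from its hinge, z 75 mm; the bar's far face lies 43 mm away along booth +y. Black bar: fixed, 124 (x) by 24 (y) by 28 (z) mm, centred at booth x 0, y -127, z 75 mm on two posts; 34 mm free between it and the booth wall
- scraper: blue scraper block, 160 g: foot 30 (x) by 110 (y) by 20 (z) mm, on it an upright grip 18 mm thick (x), 70 mm long (y), from 20 to 75 mm above its underside, with black grip patches. Origin at the centre of the underside; the thin white blade edge is on its -x side, but either long side wipes
- scraper_mat: black rubber mat 62 (x) by 130 (y) by 3 (z) mm, fixed, where the scraper stands at the start; origin at the centre of its underside
- chip_0: white ceramic offcut on the deck, 26 to 32 by 20 to 24 mm and 8 to 10 mm thick; origin at the centre of its underside. May be absent
- chip_1: white ceramic offcut on the deck, 26 to 32 by 20 to 24 mm and 8 to 10 mm thick; origin at the centre of its underside. May be absent
- chip_2: white ceramic offcut on the deck, 26 to 32 by 20 to 24 mm and 8 to 10 mm thick; origin at the centre of its underside. May be absent
- chip_3: white ceramic offcut on the deck, 26 to 32 by 20 to 24 mm and 8 to 10 mm thick; origin at the centre of its underside. May be absent
- carrier_0: machined carrier block, silver-grey, 40 (x) by 64 (y) mm, solid body 12 mm high with small pins on top; lies on the bench; origin at the centre of its underside. May be absent
- carrier_1: machined carrier block, white, 40 (x) by 64 (y) mm, solid body 16 mm high with small pins on top; lies on the bench; origin at the centre of its underside. May be absent
- carrier_2: machined carrier block, silver-grey, 40 (x) by 64 (y) mm, solid body 12 mm high with small pins on top; lies on the bench; origin at the centre of its underside. May be absent
- blower: black rubber dust blower, 119 mm high; bystander, not to be disturbed; origin at the centre of its underside
- spool_gold: blue wire spool, 51 mm across, lying flat; bystander, not to be disturbed; origin at the centre of its underside
- tape_amber: amber tape roll, 73 mm across, lying flat; bystander, not to be disturbed; origin at the centre of its underside
- hex_keys: red folding hex key set, 22 by 82 by 18 mm; bystander, not to be disturbed; origin at the centre of its underside
- vial_epoxy: pink vial with white cap, 27 mm across, 50 mm high; bystander, not to be disturbed; origin at the centre of its underside

How it is judged:
By the outcome, as a careful person would: the job done as asked, in the order asked, and still so for the second after the job is handed in, with the robot touching nothing.
Of chip_0, chip_1, chip_2, chip_3 only 2 to 4 are there at a start; the rules pass over those that are not, and their reading is None.
Of carrier_0, carrier_1, carrier_2 only 2 to 3 are there at a start; the rules pass over those that are not, and their reading is None.
At some moment in a run one of carrier_0, carrier_1, carrier_2 may be knocked a few centimetres aside while the robot is not near it.
It also fails if it takes over 184 s, if anything falls off the work surface, if the arm or the gripper's body presses on something with over 40 N, if the wrist force passes 120 N, or if a joint passes its speed limit or range.

## Working session

There is one attempt and no reset: what is moved stays moved. The work goes in short steps, Python scripts to look and compute and a tool call to move; the robot and the scene stay as the last step left them, time stands still between calls to the robot, and variables do not carry over. Pictures are saved under pics/ and viewed, and the job is handed in when it is done.

Besides the shell and the picture viewer there is one more tool, called after "Emit:" as name([rows], argument=value, ...), one row to a line, values as JSON. carry_out: Moves the arm, as the interface text tells. Shifts and turns lie within -1 to 1; 1 stands for 0.02 m of shift or 0.12 rad of turn. Its arguments: {"type":"object","properties":{"targets":{"type":"array","items":{"type":"array"}},"force":{"type":"number"}},"required":["targets"]}

```bash
mkdir -p pics; ls; python3 - <<'E'
from station import env
import cv2
s=env.state(); print(s)
for n in ("side","top","wrist"):
    im=env.read_camera(n); cv2.imwrite(f"pics/a_{n}.png",im[:,:,::-1]); print(n,env.camera_params(n))
E
```

```text
pics
{'clock': 0.0, 'qpos': array([ 6.81822865e+01,  1.96368764e+01,  8.73768395e+01,  1.48911080e-03,
        7.30742697e+01, -8.36381931e+00]), 'dq': array([-0.15851022, -0.02650307,  0.01679327, -0.07374922,  0.08673196,
        0.08393867]), 'joint_torque': array([ 5.43015649e-04, -4.33684123e+01, -2.46016484e+01, -1.13231163e-04,
        7.53492670e-03, -4.87317698e-05]), 'tool_pos': array([0.1219446 , 0.5101997 , 0.20722438]), 'eef_rot': array([-1.79913157e+02, -1.42070340e-02,  1.66545660e+02]), 'wrist_force': array([ 0.36765663, -0.7527991 ,  0.06516216]), 'torque': array([ 0.00480221, -0.01730816, -0.02404536]), 'finger_gap': 0.08525748637382344}
side {'vertical_fov': 50.47338456045437, 'cx': 254.89272067510015, 'cy': 191.02110354558397, 'rvec': array([ 1.61109178, -1.62993792,  0.87100381]), 'tvec': array([-0.01831832,  0.39368304,  0.50514662])}
top {'vertical_fov': 48.1937171920893, 'cx': 249.50029565480475, 'cy': 192.6473521167938, 'rvec': array([ 2.09561094, -2.12589773,  0.16910087]), 'tvec': array([-0.00683851,  0.58853133,  1.12154687])}
wrist {'vertical_fov': 71.37001961395903, 'cx': 253.5477911635314, 'cy': 188.1884774070378, 'tool_from_camera': array([[-3.11528730e-04, -9.58360426e-01, -2.85561195e-01,
         7.33752342e-02],
       [ 9.99999832e-01, -4.38268925e-04,  3.79921775e-04,
         1.19017855e-04],
       [-4.89254592e-04, -2.85561028e-01,  9.58360402e-01,
        -1.64830754e-01],
       [ 0.00000000e+00,  0.00000000e+00,  0.00000000e+00,
         1.00000000e+00]])}
```

View pics/a_side.png

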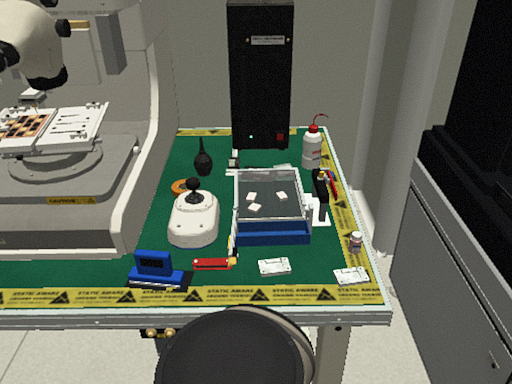

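View pics/a_top.png

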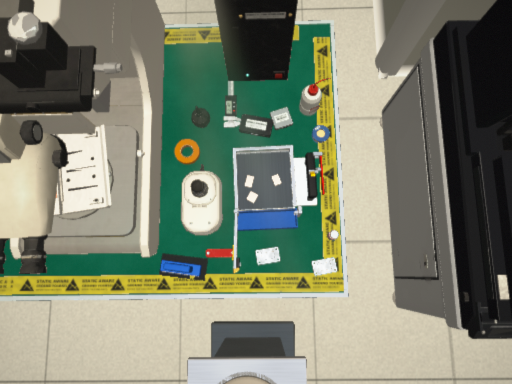

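View pics/a_wrist.png

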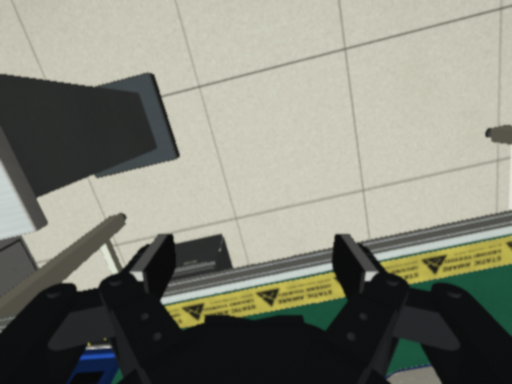

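```bash
cat > h.py <<'E'
import numpy as np, cv2
from scipy.spatial.transform import Rotation as R
def K(p):
    f=192/np.tan(np.radians(p["vertical_fov"])/2)
    return f
def cam(env,name,st=None):
    p=env.camera_params(name); f=K(p)
    if name=="wrist":
        st=st or env.state()
        T=np.eye(4);T[:3,:3]=R.from_euler('xyz',st["eef_rot"],degrees=True).as_matrix();T[:3,3]=st["tool_pos"]
        M=T@p["tool_from_camera"]
        Rw=M[:3,:3];c=M[:3,3]
    else:
        r=cv2.Rodrigues(p["rvec"])[0]; Rw=r.T; c=-r.T@p["tvec"]
    return dict(f=f,cx=p["cx"],cy=p["cy"],R=Rw,c=c)
def ray(c,uv,z):
    uv=np.atleast_2d(uv).astype(float)
    d=np.c_[(uv[:,0]-c["cx"])/c["f"],(uv[:,1]-c["cy"])/c["f"],np.ones(len(uv))]@c["R"].T
    t=(z-c["c"][2])/d[:,2]
    return c["c"]+d*t[:,None]
def proj(c,P):
    q=(np.atleast_2d(P)-c["c"])@c["R"]
    return np.c_[c["f"]*q[:,0]/q[:,2]+c["cx"],c["f"]*q[:,1]/q[:,2]+c["cy"]]
def crop(im,x0,y0,x1,y1,s,fn):
    cv2.imwrite(fn,cv2.resize(im[y0:y1,x0:x1,::-1],None,fx=s,fy=s,interpolation=cv2.INTER_CUBIC))
E
python3 - <<'E'
import cv2
from h import *
from station import env
t=cv2.imread("pics/a_top.png")[:,:,::-1]; s=cv2.imread("pics/a_side.png")[:,:,::-1]
crop(t,150,90,350,290,3,"pics/b_top.png"); crop(s,110,110,390,310,2.8,"pics/b_side.png")
for n in("top","side"):
    c=cam(env,n);print(n,c["c"],c["f"])
E
```

```text
top [ 0.36921852 -0.04579716  1.21072853] 429.2845199005705
side [-0.20710539 -0.02279499  0.60587354] 407.34344963835895
```

View pics/b_top.png

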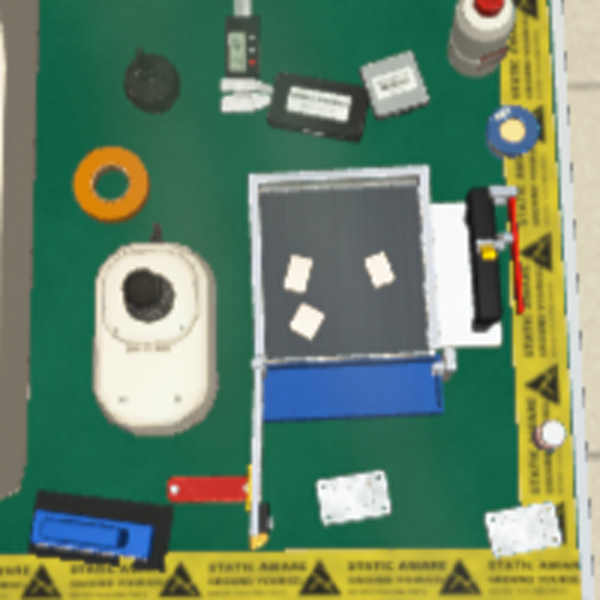

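View pics/b_side.png

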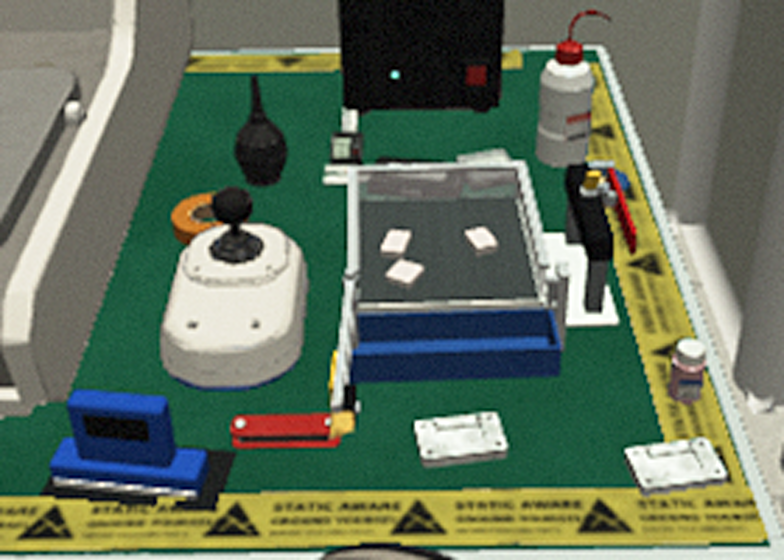

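```bash
python3 - <<'E'
from h import *
from station import env
c=cam(env,"top")
def P(u,v,z): return ray(c,[[150+u/3-.33,90+v/3-.33]],z)[0].round(4)
for n,u,v,z in [("wall RL outer",250,174,.076),("wall RR outer",429,167,.076),("wall FR end",436,352,.076),("hinge",258,366,.076),("gate tip",259,540,.07),
 ("trough FL",264,418,.032),("trough FR",442,411,.032),("scr grip L",38,522,.078),("scr grip R",128,540,.078),("mat TL",36,492,.003),("mat TR",172,508,.003),("mat BR",165,568,.003),
 ("car A",353,498,.014),("car B",523,528,.014),("vial",551,434,.05),("hexL",170,489,.018),("lever",488,252,.117),("pad free",520,310,.075),("pad hinge",512,200,.075),("barF",485,325,.089),("barR",481,190,.089),
 ("chip",298,273,.05),("chip",380,269,.05),("chip",307,321,.05),("joy mouse TL",95,260,.06),("mouse BR",215,420,.05),("grey",395,84,.02)]:
    print(n,P(u,v,z))
E
```

```text
wall RL outer [0.711  0.0281 0.076 ]
wall RR outer [ 0.7143 -0.1357  0.076 ]
wall FR end [ 0.5434 -0.1367  0.076 ]
hinge [0.5333 0.0217 0.076 ]
gate tip [0.3809 0.0221 0.07  ]
trough FL [0.4914 0.0191 0.032 ]
trough FR [ 0.4955 -0.144   0.032 ]
scr grip L [0.3986 0.2148 0.078 ]
scr grip R [0.3821 0.1356 0.078 ]
mat TL [0.4282 0.2346 0.003 ]
mat TR [0.4118 0.1069 0.003 ]
mat BR [0.3572 0.113  0.003 ]
car A [ 0.4184 -0.0613  0.014 ]
car B [ 0.3893 -0.2158  0.014 ]
vial [ 0.4714 -0.2393  0.05  ]
hexL [0.4286 0.107  0.018 ]
lever [ 0.6241 -0.1812  0.117 ]
pad free [ 0.5803 -0.2128  0.075 ]
pad hinge [ 0.682 -0.21   0.075]
barF [ 0.5647 -0.1795  0.089 ]
barR [ 0.6879 -0.1806  0.089 ]
chip [ 0.6231 -0.0142  0.05  ]
chip [ 0.6255 -0.0898  0.05  ]
chip [ 0.578  -0.0219  0.05  ]
joy mouse TL [0.6365 0.1724 0.06  ]
mouse BR [0.4884 0.0625 0.05  ]
grey [ 0.8158 -0.1098  0.02  ]
```

Emit:
carry_out([
  [100,[0,0,0],[0,0,1]],
  [100,[0,0,0],[0,0,1]],
  [100,[0,0,0],[0,0,1]],
  [100,[0,0,0],[0,0,1]],
  [100,[0,0,0],[0,0,1]],
  [100,[0,0,0],[0,0,1]],
  [100,[0,0,0],[0,0,1]],
  [100,[0,0,0],[0,0,1]],
  [100,[0,0,0],[0,0,1]],
  [100,[0,0,0],[0,0,1]],
  [100,[0,0,0],[0,0,1]],
  [100,[0,0,0],[0,0,0.84]],
], force=40)

```text
clock: 1.15
tool_pos: [0.1221, 0.5104, 0.2076]
eef_rot: [-180.0, 0.0, 84.8]
wrist_force: [0.6, -0.7, 0.4]
finger_gap: 0.0857
```

Emit:
carry_out([
  [100,[-0.8,0.97,0],[0,0,1]],
  [100,[-0.8,0.97,0],[0,0,0]],
  [100,[-0.8,0.97,0],[0,0,0]],
  [100,[-0.8,0.97,0],[0,0,0]],
  [100,[-0.8,0.97,0],[0,0,0]],
  [100,[-0.8,0.97,0],[0,0,0]],
  [100,[-0.8,0.97,0],[0,0,0]],
  [100,[-0.8,0.97,0],[0,0,0]],
  [100,[-0.8,0.97,0],[0,0,0]],
  [100,[-0.8,0.97,0],[0,0,0]],
  [100,[-0.8,0.97,0],[0,0,0]],
  [100,[-0.8,0.97,0],[0,0,0]],
])

```text
clock: 2.15
tool_pos: [0.3137, 0.2762, 0.2078]
eef_rot: [-180.0, 0.0, 78.3]
wrist_force: [0.6, 0.6, 0.1]
finger_gap: 0.0854
```

```bash
cat >> h.py <<'E'
def go(env,x=None,y=None,z=None,yaw=None):
    s=env.state(); p=np.array(s["tool_pos"]); yw=s["eef_rot"][2]
    t=np.array([p[i] if v is None else v for i,v in enumerate((x,y,z))])
    Rt=R.from_euler('xyz',s["eef_rot"],degrees=True)
    d=Rt.inv().apply(t-p)/0.02
    print("now",p.round(4),s["eef_rot"].round(2),"gap",round(s["finger_gap"],4),"F",s["wrist_force"].round(1),"t",round(s["clock"],2))
    if yaw is not None:
        dy=(yaw-yw+180)%360-180; print("turn z units",round(-np.radians(dy)/0.12,2))
        Rt2=R.from_euler('xyz',[180,0,yaw],degrees=True); print("shift units if turned first",(Rt2.inv().apply(t-p)/0.02).round(2))
        print("level rotvec units",((Rt.inv()*Rt2).as_rotvec()/0.12).round(2))
    print("shift units",d.round(2))
E
python3 - <<'E'
from h import *
from station import env
go(env,.39,.175,.2,78.2)
print(env.state()["qpos"].round(1))
E
```

```text
now [0.3137 0.2762 0.2078] [-1.7999e+02  1.0000e-02  7.8270e+01] gap 0.0854 F [0.6 0.6 0.1] t 2.15
turn z units 0.01
shift units if turned first [-4.17  4.77  0.39]
level rotvec units [-0.    0.    0.01]
shift units [-4.18  4.76  0.39]
[ 30.8   8.3 102.6   0.   69.1  42.6]
```

Emit:
carry_out([
  [100,[-0.84,0.95,0],[0,0,0]],
  [100,[-0.84,0.95,0],[0,0,0]],
  [100,[-0.84,0.95,0],[0,0,0]],
  [100,[-0.84,0.95,0],[0,0,0]],
  [100,[-0.84,0.95,0],[0,0,0]],
  [100,[0,0,0],[0,0,0]],
])

```text
clock: 2.65
tool_pos: [0.3913, 0.173, 0.2077]
eef_rot: [179.9, 0.1, 78.1]
wrist_force: [-0.0, 0.3, -0.6]
finger_gap: 0.0854
```

```bash
python3 - <<'E'
from h import *
from station import env
go(env)
im=env.read_camera("wrist"); cv2.imwrite("pics/c_wrist.png",im[:,:,::-1])
E
```

```text
now [0.3913 0.173  0.2077] [1.7994e+02 5.0000e-02 7.8090e+01] gap 0.0854 F [-0.   0.3 -0.6] t 2.65
shift units [0. 0. 0.]
```

View pics/c_wrist.png

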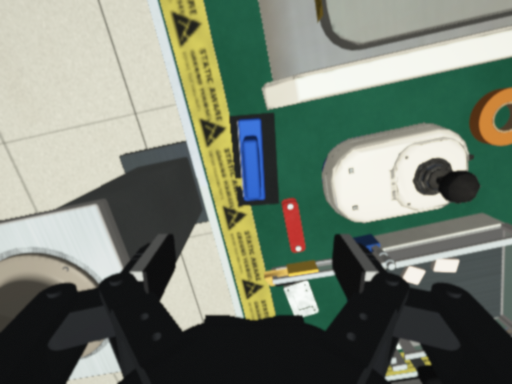

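```bash
python3 - <<'E'
from h import *
from station import env
im=cv2.imread("pics/c_wrist.png")[:,:,::-1]
c=cam(env,"wrist")
crop(im,220,100,330,270,4,"pics/c2.png")
hsv=cv2.cvtColor(im.copy(),cv2.COLOR_RGB2HSV)
m=((hsv[...,0]>100)&(hsv[...,0]<125)&(hsv[...,1]>150)&(hsv[...,2]>60)).astype(np.uint8); m[:, :225]=0; m[:,280:]=0; m[220:]=0
r=cv2.minAreaRect(cv2.findNonZero(m)); print(r)
print("foot corners z.023",ray(c,cv2.boxPoints(r),.023).round(4))
print("foot corners z.003",ray(c,cv2.boxPoints(r),.003).round(4))
E
```

```text
((252.07931518554688, 159.13833618164062), (82.60810852050781, 22.56319236755371), 86.72950744628906)
foot corners z.023 [[0.3831 0.2379 0.023 ]
 [0.4113 0.2336 0.023 ]
 [0.3957 0.1242 0.023 ]
 [0.3648 0.1288 0.023 ]]
foot corners z.003 [[0.3819 0.2375 0.003 ]
 [0.4117 0.2328 0.003 ]
 [0.3952 0.1172 0.003 ]
 [0.3626 0.1221 0.003 ]]
```

View pics/c2.png

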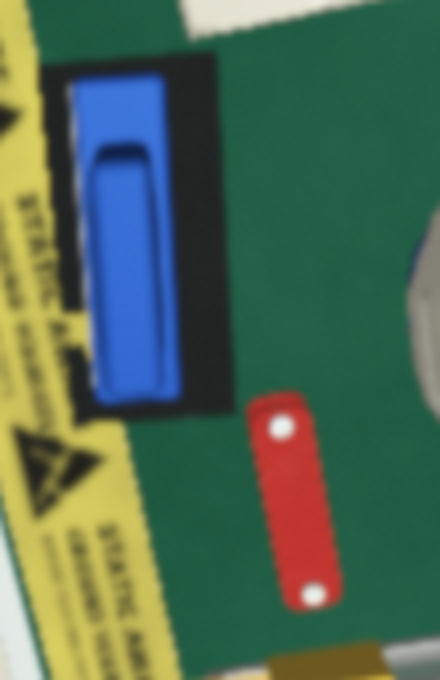

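```bash
python3 - <<'E'
from h import *
from station import env
c=cam(env,"wrist")
q=np.array([[92,165],[148,162],[108,398],[162,394]])/4+[220,100]-.38
P=ray(c,q,.078); print(P.round(4),P.mean(0)); 
m=np.array([[40,66],[216,53],[233,412]])/4+[220,100]-.38
M=ray(c,m,.003); print(M.round(4),(M[0]+M[2])/2)
go(env,.3895,.180,.06,81.2)
E
```

```text
[[0.3857 0.2152 0.078 ]
 [0.4008 0.2128 0.078 ]
 [0.3755 0.1487 0.078 ]
 [0.3912 0.1466 0.078 ]] [0.38828142 0.18084501 0.078     ]
[[0.371  0.243  0.003 ]
 [0.4292 0.2349 0.003 ]
 [0.4118 0.1092 0.003 ]] [0.3913948  0.17605664 0.003     ]
now [0.39   0.1744 0.2077] [-1.7998e+02  1.0000e-02  7.8070e+01] gap 0.0852 F [-0.1  0.   0.3] t 2.7
turn z units -0.46
shift units if turned first [ 0.27 -0.07  7.38]
level rotvec units [-0.    0.   -0.46]
shift units [ 0.27 -0.08  7.38]
```

Emit:
carry_out([
  [100,[0.28,-0.05,0.5],[0,0,-0.46]],
  [100,[0,0,1],[0,0,0]],
  [100,[0,0,1],[0,0,0]],
  [100,[0,0,1],[0,0,0]],
  [100,[0,0,1],[0,0,0]],
  [100,[0,0,1],[0,0,0]],
  [100,[0,0,1],[0,0,0]],
  [100,[0,0,1],[0,0,0]],
  [100,[0,0,0.8],[0,0,0]],
  [100,[0,0,0],[0,0,0]],
  [100,[0,0,0],[0,0,0]],
])

```text
clock: 3.62
tool_pos: [0.3884, 0.1819, 0.0416]
eef_rot: [-179.9, 0.0, 81.5]
wrist_force: [0.3, -0.3, -0.7]
finger_gap: 0.0853
```

Emit:
carry_out([
  [0,[0,0,0],[0,0,0]],
  [0,[0,0,0],[0,0,0]],
  [0,[0,0,0],[0,0,0]],
  [0,[0,0,0],[0,0,0]],
  [0,[0,0,0],[0,0,0]],
  [0,[0,0,0],[0,0,0]],
  [0,[0,0,0],[0,0,0]],
  [0,[0,0,0],[0,0,0]],
], force=60)

```text
clock: 4.28
tool_pos: [0.39, 0.1815, 0.0425]
eef_rot: [179.9, -0.0, 81.4]
wrist_force: [0.7, -0.6, 6.1]
finger_gap: 0.0166
```

Emit:
carry_out([
  [0,[0,0,-0.5],[0,0,0]],
  [0,[0,0,-1],[0,0,0]],
  [0,[0,0,-1],[0,0,0]],
  [0,[0,0,-1],[0,0,0]],
  [0,[0,0,-1],[0,0,0]],
  [0,[0,0,-1],[0,0,0]],
  [0,[0,0,-1],[0,0,0]],
  [0,[0,0,-1],[0,0,0]],
  [0,[0,0,-1],[0,0,0]],
  [0,[0,0,0],[0,0,0]],
])

```text
clock: 5.12
tool_pos: [0.3909, 0.1819, 0.215]
eef_rot: [179.7, -0.1, 81.4]
wrist_force: [0.4, 0.5, -2.3]
finger_gap: 0.0163
```

```bash
python3 - <<'E'
from h import *
from station import env
go(env,.60,-.05,.21,91.2)
im=env.read_camera("side"); crop(im,110,110,390,310,2.8,"pics/d_side.png")
E
```

```text
now [0.3909 0.1819 0.215 ] [ 1.7968e+02 -1.5000e-01  8.1430e+01] gap 0.0163 F [ 0.4  0.5 -2.3] t 5.12
turn z units -1.42
shift units if turned first [-11.81  10.21   0.25]
level rotvec units [ 0.05 -0.02 -1.42]
shift units [-9.91 12.06  0.29]
```

View pics/d_side.png

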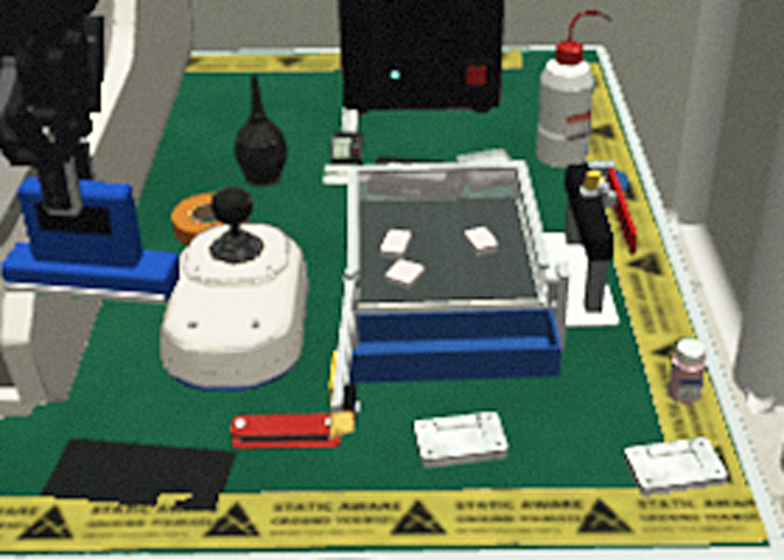

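Emit:
carry_out([
  [0,[0,0,-0.5],[0,0,-0.7]],
  [0,[0,0,-0.5],[0,0,-0.72]],
  [0,[-0.98,0.85,0],[0,0,0]],
  [0,[-0.98,0.85,0],[0,0,0]],
  [0,[-0.98,0.85,0],[0,0,0]],
  [0,[-0.98,0.85,0],[0,0,0]],
  [0,[-0.98,0.85,0],[0,0,0]],
  [0,[-0.98,0.85,0],[0,0,0]],
  [0,[-0.98,0.85,0],[0,0,0]],
  [0,[-0.98,0.85,0],[0,0,0]],
  [0,[-0.98,0.85,0],[0,0,0]],
  [0,[-0.98,0.85,0],[0,0,0]],
])

```text
clock: 6.17
tool_pos: [0.5632, -0.012, 0.2294]
eef_rot: [-179.8, -0.0, 91.2]
wrist_force: [-0.7, 1.0, -1.8]
finger_gap: 0.0163
```

Emit:
carry_out([
  [0,[-0.98,0.85,0],[0,0,0]],
  [0,[-0.98,0.85,0],[0,0,0]],
  [0,[0,0,0],[0,0,0]],
  [0,[0,0,0],[0,0,0]],
])

```text
clock: 6.5
tool_pos: [0.5977, -0.0503, 0.229]
eef_rot: [-179.8, -0.1, 91.1]
wrist_force: [-0.3, 0.3, -2.2]
finger_gap: 0.0161
```

```bash
python3 - <<'E'
from h import *
from station import env
go(env,.66,-.05,.21,91.2)
im=env.read_camera("wrist"); cv2.imwrite("pics/e_wrist.png",im[:,:,::-1])
E
```

```text
now [ 0.5977 -0.0503  0.229 ] [-1.7976e+02 -7.0000e-02  9.1090e+01] gap 0.0161 F [-0.3  0.3 -2.2] t 6.5
turn z units -0.02
shift units if turned first [-0.05  3.11  0.95]
level rotvec units [-0.04 -0.01 -0.02]
shift units [-0.05  3.12  0.93]
```

View pics/e_wrist.png

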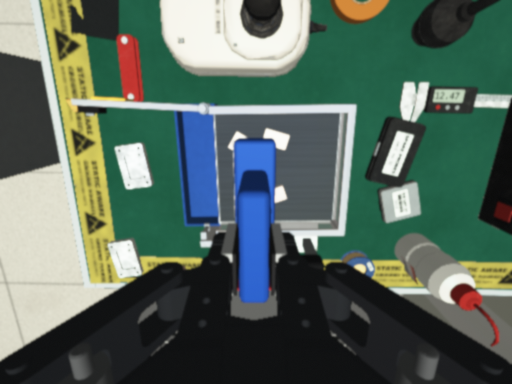

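```bash
python3 - <<'E'
from h import *
im=cv2.imread("pics/e_wrist.png")[:,:,::-1]
crop(im,170,90,370,240,4,"pics/e2.png")
crop(im,60,80,220,280,3,"pics/e3.png")
E
```

```text
(no output)
```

View pics/e2.png

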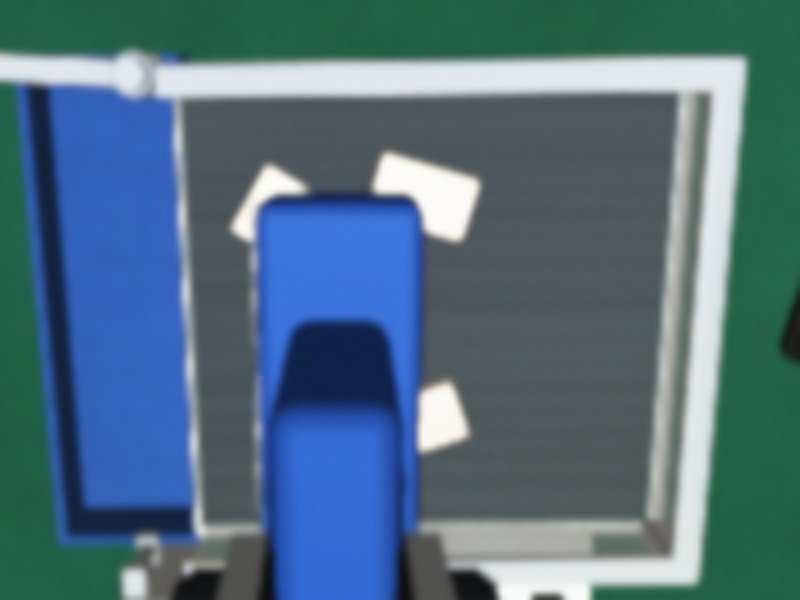

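View pics/e3.png

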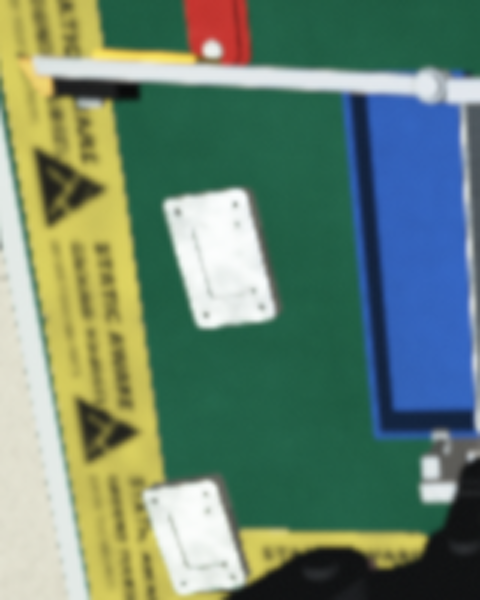

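```bash
python3 - <<'E'
from h import *
from station import env
s=env.state(); s["tool_pos"]=np.array([.5977,-.0503,.229]); s["eef_rot"]=np.array([-179.76,-.07,91.09])
c=cam(env,"wrist",s)
def W(u,v,z): return ray(c,[[u/4+170-.38,v/4+90-.38]],z)[0]
obs=[((745,58,.076),(86,81)),((697,583,.076),(86,-81)),((180,97,.042),(-80,75)),((198,532,.042),(-80,-75)),((136,74,.078),(-88,80)),((678,93,.045),(80,75)),((62,543,.032),(-134,-86))]
A=np.array([W(*o[0])[:2] for o in obs]);B=np.array([o[1] for o in obs])/1000
def fit(A,B):
    a=A-A.mean(0);b=B-B.mean(0)
    th=np.arctan2((b[:,0]*a[:,1]-b[:,1]*a[:,0]).sum(),(a*b).sum())
    Rm=np.array([[np.cos(th),-np.sin(th)],[np.sin(th),np.cos(th)]]);t=A.mean(0)-Rm@B.mean(0)
    return th,Rm,t
th,Rm,t=fit(A,B)
print(np.degrees(th),t); print(((A-t)@Rm*1000-B*1000).round(1))
for u,v in[(382,152),(480,182),(462,242),(373,188),(268,164),(232,230),(452,380),(470,438),(420,453)]:
    print("chip",((W(u,v,.051)[:2]-t)@Rm*1000).round(1))
def W3(u,v,z): return ray(c,[[u/3+60-.33,v/3+80-.33]],z)[0]
g=W3(35,66,.074)[:2]; print("gate tip booth",((g-t)@Rm*1000).round(1))
for n,q,z in [("A",[(165,202),(248,188),(277,316),(200,328)],.012),("B",[(143,490),(217,475),(245,583),(178,594)],.012)]:
    P=np.array([W3(u,v,z)[:2] for u,v in q]);print(n,P.round(4),P.mean(0).round(4)); e=[np.linalg.norm(P[i]-P[(i+1)%4]) for i in range(4)]; print(np.round(e,4)); d=(P[0]+P[1]-P[2]-P[3]);print("long axis deg",np.degrees(np.arctan2(d[1],d[0])))
E
```

```text
1.762725328494552 [ 0.6272751  -0.05559768]
[[ 0.1  1.9]
 [ 0.3  0.2]
 [ 0.5 -1.4]
 [-1.  -1.1]
 [ 1.6  0.6]
 [-2.7 -2. ]
 [ 1.1  1.6]]
chip [-15.7  56.4]
chip [15.2 46.8]
chip [10.  27.9]
chip [-18.5  45.3]
chip [-51.5  53.2]
chip [-63.7  32.6]
chip [  7.6 -18.1]
chip [ 14.1 -38.5]
chip [ -2.8 -43.7]
gate tip booth [-237.9   89.5]
A [[ 0.3974 -0.0334]
 [ 0.4376 -0.026 ]
 [ 0.4457 -0.0888]
 [ 0.4068 -0.0958]] [ 0.4219 -0.061 ]
[0.0409 0.0634 0.0396 0.0632]
long axis deg 97.94993541152525
B [[ 0.366  -0.1863]
 [ 0.4063 -0.1767]
 [ 0.4145 -0.2422]
 [ 0.3766 -0.25  ]] [ 0.3908 -0.2138]
[0.0414 0.066  0.0386 0.0645]
long axis deg 98.28882100861745
```

```bash
cat >> h.py <<'E'
BT=np.array([.6273,-.0556]);BY=np.radians(1.76)
BR=np.array([[np.cos(BY),-np.sin(BY)],[np.sin(BY),np.cos(BY)]])
def b2w(x,y): return BT+BR@np.array([x,y])/1000
def w2b(p): return (np.array(p)[:2]-BT)@BR*1000
E
python3 - <<'E'
from h import *
from station import env
p=b2w(42,7);print(p);go(env,*p,.0835,91.76)
E
```

```text
[ 0.6690652  -0.04731336]
now [ 0.5973 -0.0494  0.2296] [-1.7978e+02 -8.0000e-02  9.1140e+01] gap 0.0163 F [ 0.1  0.2 -1. ] t 6.55
turn z units -0.09
shift units if turned first [-0.01  3.59  7.3 ]
level rotvec units [-0.03 -0.01 -0.09]
shift units [0.02 3.62 7.29]
```

Emit:
carry_out([
  [0,[0,0.9,0],[-0.03,0,-0.09]],
  [0,[0,0.9,0],[0,0,0]],
  [0,[0,0.9,0],[0,0,0]],
  [0,[0,0.9,0],[0,0,0]],
  [0,[0,0,1],[0,0,0]],
  [0,[0,0,1],[0,0,0]],
  [0,[0,0,1],[0,0,0]],
  [0,[0,0,1],[0,0,0]],
  [0,[0,0,1],[0,0,0]],
  [0,[0,0,1],[0,0,0]],
  [0,[0,0,0.8],[0,0,0]],
  [0,[0,0,0],[0,0,0]],
])

```text
clock: 7.55
tool_pos: [0.6672, -0.0456, 0.0915]
eef_rot: [-179.7, -0.1, 91.9]
wrist_force: [-1.7, 1.3, -1.9]
finger_gap: 0.0166
```

```bash
python3 - <<'E'
from h import *
from station import env
p=b2w(42,7);go(env,*p,.0835,91.76)
im=env.read_camera("side"); crop(im,200,130,350,260,5,"pics/f_side.png")
E
```

```text
now [ 0.6672 -0.0456  0.0915] [-1.7972e+02 -1.3000e-01  9.1880e+01] gap 0.0166 F [-1.7  1.3 -1.9] t 7.55
turn z units 0.02
shift units if turned first [-0.09  0.09  0.4 ]
level rotvec units [-0.04 -0.02  0.02]
shift units [-0.09  0.09  0.4 ]
```

View pics/f_side.png

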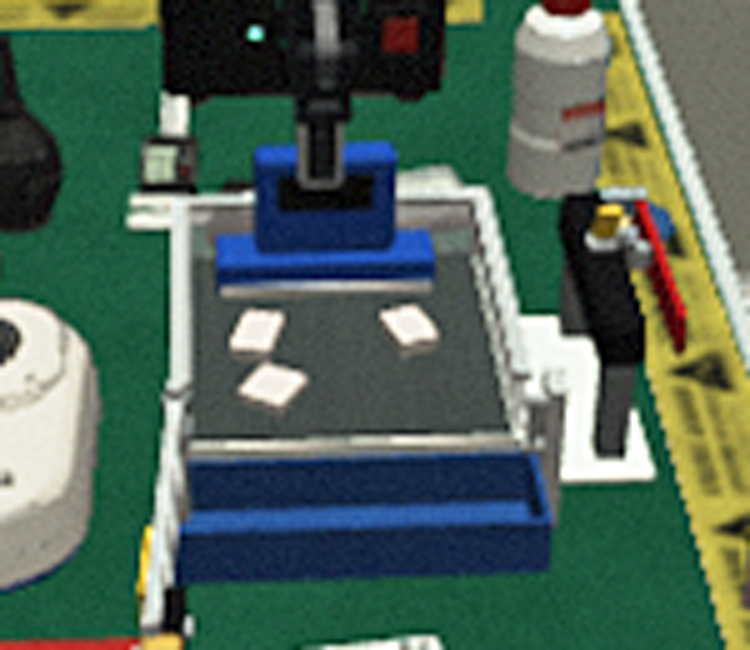

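Emit:
carry_out([
  [0,[-0.2,0,0.2],[0,0,0]],
  [0,[0,0,0.2],[0,0,0]],
  [0,[0,0,0],[0,0,0]],
  [0,[0,-0.4,0],[0,0,0]],
  [0,[0,-0.4,0],[0,0,0]],
  [0,[0,-0.4,0],[0,0,0]],
  [0,[0,-0.4,0],[0,0,0]],
  [0,[0,-0.4,0],[0,0,0]],
  [0,[0,-0.4,0],[0,0,0]],
  [0,[0,-0.4,0],[0,0,0]],
])

```text
clock: 8.43
tool_pos: [0.615, -0.0533, 0.0889]
eef_rot: [179.7, 0.0, 91.8]
wrist_force: [0.5, -0.4, -1.1]
finger_gap: 0.0164
```

```bash
python3 - <<'E'
from h import *
from station import env
go(env); print(w2b(env.state()["tool_pos"]))
im=env.read_camera("side"); crop(im,200,130,350,260,5,"pics/g_side.png")
E
```

```text
now [ 0.615  -0.0533  0.0889] [1.7969e+02 2.0000e-02 9.1800e+01] gap 0.0164 F [ 0.5 -0.4 -1.1] t 8.43
shift units [0. 0. 0.]
[-12.25285503   2.72239865]
```

View pics/g_side.png

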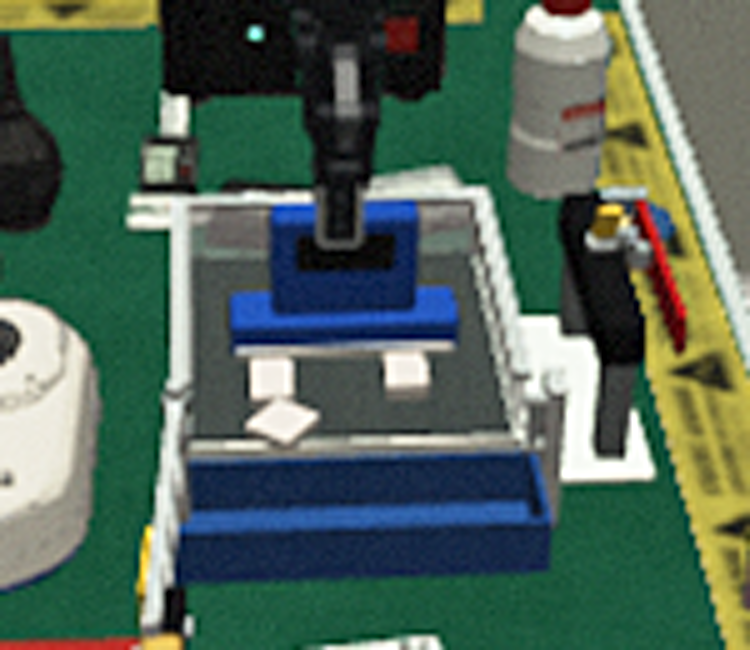

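Emit:
carry_out([
  [0,[0,-0.4,0.05],[0,0,0]],
  [0,[0,-0.4,0.05],[0,0,0]],
  [0,[0,-0.4,0.05],[0,0,0]],
  [0,[0,-0.4,0],[0,0,0]],
  [0,[0,-0.4,0],[0,0,0]],
  [0,[0,-0.4,0],[0,0,0]],
  [0,[0,-0.4,0],[0,0,0]],
  [0,[0,-0.4,0],[0,0,0]],
  [0,[0,-0.4,0],[0,0,0]],
  [0,[0,-0.4,0],[0,0,0]],
  [0,[0,0,0],[0,0,0]],
  [0,[0,0,0],[0,0,0]],
])

```text
clock: 9.48
tool_pos: [0.5347, -0.0557, 0.0848]
eef_rot: [179.8, -0.0, 91.8]
wrist_force: [-0.1, 0.1, -0.4]
finger_gap: 0.0163
```

```bash
python3 - <<'E'
from h import *
from station import env
go(env); print(w2b(env.state()["tool_pos"]))
im=env.read_camera("side"); crop(im,200,130,350,260,5,"pics/i_side.png")
E
```

```text
now [ 0.5347 -0.0557  0.0848] [179.77  -0.    91.8 ] gap 0.0163 F [-0.1  0.1 -0.4] t 9.48
shift units [0. 0. 0.]
[-92.53556863   2.72537928]
```

View pics/i_side.png

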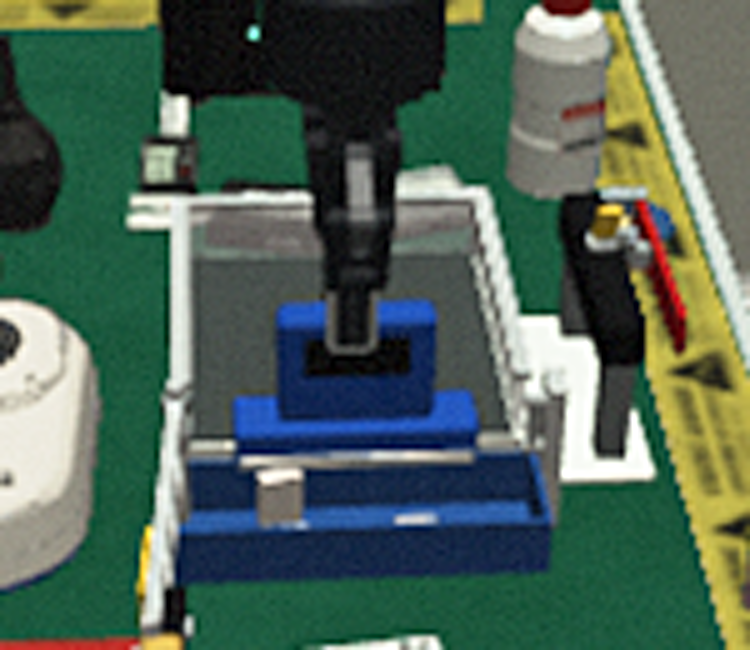

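Emit:
carry_out([
  [0,[0,0,-0.5],[0,0,0]],
  [0,[0,0,-1],[0,0,0]],
  [0,[0,0,-1],[0,0,0]],
  [0,[0,0,-1],[0,0,0]],
  [0,[0,0,-1],[0,0,0]],
  [0,[0,0,-1],[0,0,0]],
  [0,[0,0,-1],[0,0,0]],
  [0,[0,0,0],[0,0,0]],
])

```text
clock: 10.2
tool_pos: [0.5368, -0.0561, 0.2195]
eef_rot: [179.3, 0.1, 91.8]
wrist_force: [0.5, -0.6, -0.3]
finger_gap: 0.0162
```

```bash
python3 - <<'E'
from h import *
from station import env
go(env,.391,.1765,.21,82.5)
im=env.read_camera("side"); crop(im,200,130,350,260,5,"pics/j_side.png")
im=env.read_camera("top"); crop(im,150,90,350,290,3,"pics/j_top.png")
E
```

```text
now [ 0.5368 -0.0561  0.2195] [1.7932e+02 1.3000e-01 9.1820e+01] gap 0.0162 F [ 0.5 -0.6 -0.3] t 10.2
turn z units 1.36
shift units if turned first [10.58 -8.75  0.48]
level rotvec units [0.1  0.01 1.36]
shift units [11.86 -6.92  0.37]
```

View pics/j_side.png

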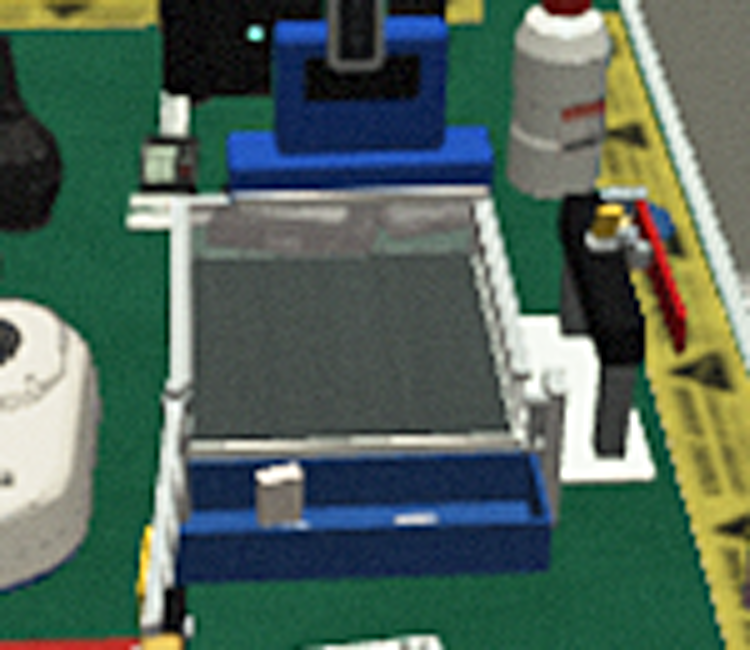

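View pics/j_top.png

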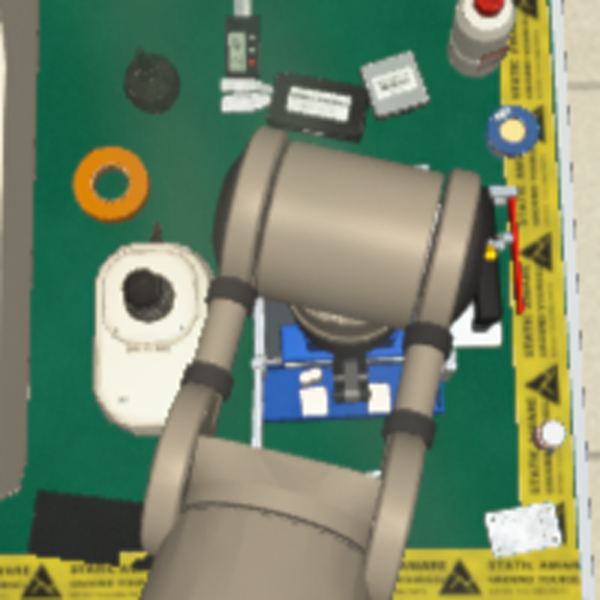

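```bash
python3 - <<'E'
from h import *
from station import env
ct=cam(env,"top");cs=cam(env,"side")
for z in (.02,.03,.04,.05,.06): print(z,w2b(ray(ct,[[150+310/3-.33,90+376/3-.33]],z)[0]).round(1), w2b(ray(cs,[[200+281/5-.4,130+471/5-.4]],z)[0]).round(1))
E
```

```text
0.02 [-95.   35.1] [-78.5  33.9]
0.03 [-96.4  35. ] [-91.4  34.3]
0.04 [-97.7  34.8] [-104.3   34.7]
0.05 [-99.1  34.7] [-117.2   35.1]
0.06 [-100.5   34.5] [-130.    35.5]
```

Emit:
carry_out([
  [0,[0,0,0],[0.1,0,0.68]],
  [0,[0,0,0],[0,0,0.7]],
  [0,[0.96,-0.8,0],[0,0,0]],
  [0,[0.96,-0.8,0],[0,0,0]],
  [0,[0.96,-0.8,0],[0,0,0]],
  [0,[0.96,-0.8,0],[0,0,0]],
  [0,[0.96,-0.8,0],[0,0,0]],
  [0,[0.96,-0.8,0],[0,0,0]],
  [0,[0.96,-0.8,0],[0,0,0]],
  [0,[0.96,-0.8,0],[0,0,0]],
  [0,[0.96,-0.8,0],[0,0,0]],
  [0,[0.96,-0.8,0],[0,0,0]],
])

```text
clock: 11.3
tool_pos: [0.4, 0.1567, 0.2145]
eef_rot: [-179.4, 0.1, 82.3]
wrist_force: [0.4, 1.2, -1.4]
finger_gap: 0.0163
```

Emit:
carry_out([
  [0,[0.96,-0.8,0.3],[0,0,0]],
  [0,[0,0,1],[0,0,0]],
  [0,[0,0,1],[0,0,0]],
  [0,[0,0,1],[0,0,0]],
  [0,[0,0,0],[0,0,0]],
  [0,[0,0,0],[0,0,0]],
])

```text
clock: 11.8
tool_pos: [0.3866, 0.1769, 0.1488]
eef_rot: [-179.3, 0.1, 82.3]
wrist_force: [0.4, -0.7, -0.6]
finger_gap: 0.0163
```

```bash
python3 - <<'E'
from h import *
from station import env
go(env,.393,.176,.0430,82.1)
im=env.read_camera("wrist"); cv2.imwrite("pics/k_wrist.png",im[:,:,::-1])
im=env.read_camera("side"); crop(im,110,150,260,280,5,"pics/k_side.png")
E
```

```text
now [0.3866 0.1769 0.1488] [-1.7931e+02  1.3000e-01  8.2330e+01] gap 0.0163 F [ 0.4 -0.7 -0.6] t 11.8
turn z units 0.03
shift units if turned first [-0.    0.33  5.29]
level rotvec units [-0.1   0.02  0.03]
shift units [0.01 0.39 5.29]
```

View pics/k_wrist.png

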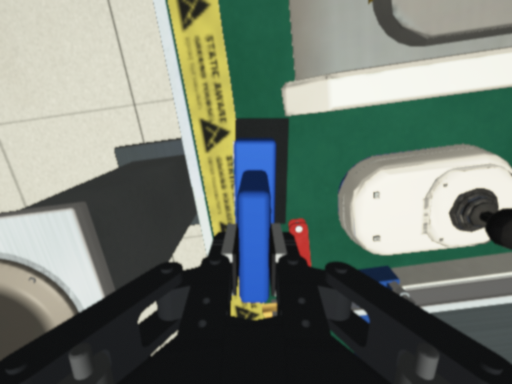

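View pics/k_side.png

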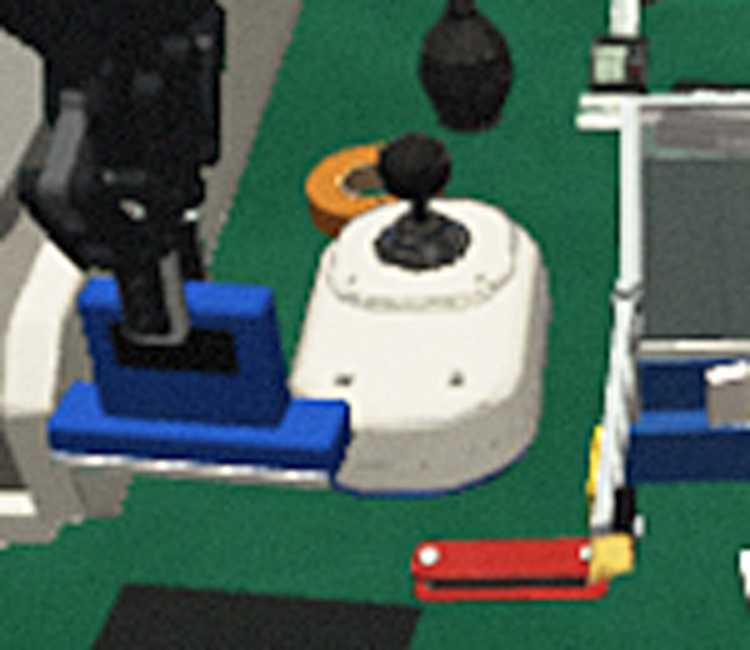

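Emit:
carry_out([
  [0,[0,0.37,0.7],[-0.07,0,0.03]],
  [0,[0,0,1],[0,0,0]],
  [0,[0,0,1],[0,0,0]],
  [0,[0,0,1],[0,0,0]],
  [0,[0,0,0.8],[0,0,0]],
  [0,[0,0,0.4],[0,0,0]],
  [0,[0,0,0.2],[0,0,0]],
  [0,[0,0,0],[0,0,0]],
  [0,[0,0,0],[0,0,0]],
])

```text
clock: 12.65
tool_pos: [0.3957, 0.1763, 0.0487]
eef_rot: [179.9, 0.0, 82.1]
wrist_force: [0.6, -1.2, -1.5]
finger_gap: 0.016
```

```bash
python3 - <<'E'
from h import *
from station import env
go(env,.393,.176,.0430,82.1)
E
```

```text
now [0.3957 0.1763 0.0487] [1.7991e+02 1.0000e-02 8.2110e+01] gap 0.016 F [ 0.6 -1.2 -1.5] t 12.65
turn z units 0.0
shift units if turned first [-0.03 -0.13  0.28]
level rotvec units [0.01 0.   0.  ]
shift units [-0.03 -0.13  0.28]
```

Emit:
carry_out([
  [0,[0,-0.1,0.15],[0,0,0]],
  [0,[0,0,0.12],[0,0,0]],
  [0,[0,0,0],[0,0,0]],
  [0,[0,0,0],[0,0,0]],
])

```text
clock: 12.98
tool_pos: [0.393, 0.1764, 0.0426]
eef_rot: [180.0, 0.0, 82.1]
wrist_force: [0.1, -0.5, -0.8]
finger_gap: 0.0165
```

```bash
python3 - <<'E'
from h import *
from station import env
go(env,.393,.176,.0430,82.1)
im=env.read_camera("side"); crop(im,110,180,260,300,5,"pics/l_side.png")
go(env)
E
```

```text
now [0.393  0.1764 0.0426] [1.7997e+02 4.0000e-02 8.2120e+01] gap 0.0165 F [ 0.1 -0.5 -0.8] t 12.98
turn z units 0.0
shift units if turned first [-0.02  0.   -0.02]
level rotvec units [0.   0.01 0.  ]
shift units [-0.02  0.   -0.02]
now [0.393  0.1764 0.0426] [1.7998e+02 4.0000e-02 8.2120e+01] gap 0.0162 F [-0.2 -0.6 -0.6] t 13.03
shift units [0. 0. 0.]
```

View pics/l_side.png

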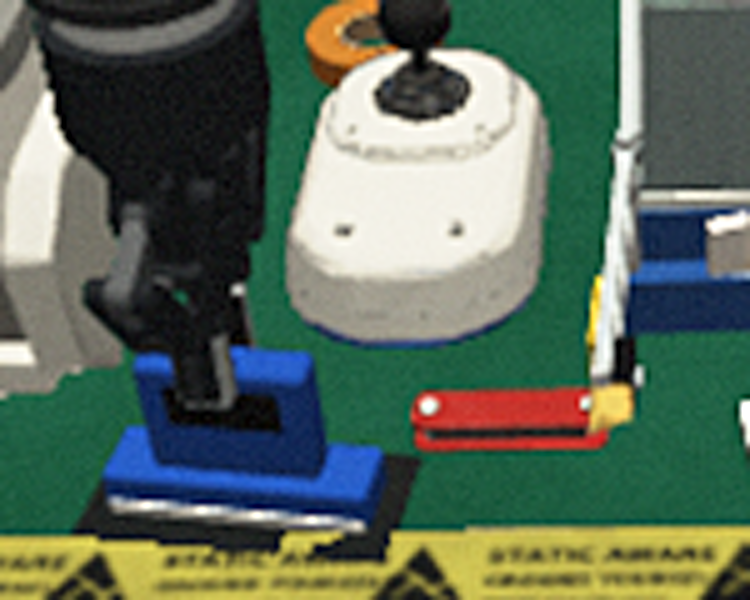

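Emit:
carry_out([
  [0,[0,0,0.04],[0,0,0]],
  [0,[0,0,0],[0,0,0]],
  [25,[0,0,0],[0,0,0]],
  [35,[0,0,0],[0,0,0]],
  [60,[0,0,0],[0,0,0]],
  [60,[0,0,0],[0,0,0]],
  [60,[0,0,0],[0,0,0]],
  [60,[0,0,0],[0,0,0]],
])

```text
clock: 13.7
tool_pos: [0.3929, 0.1764, 0.0416]
eef_rot: [-180.0, 0.1, 82.1]
wrist_force: [0.7, -0.7, -0.0]
finger_gap: 0.0508
```

Emit:
carry_out([
  [60,[0,0,-0.6],[0,0,0]],
  [60,[0,0,-1],[0,0,0]],
  [60,[0,0,-1],[0,0,0]],
  [60,[0,0,-1],[0,0,0]],
  [60,[0,0,-1],[0,0,0]],
  [60,[0,0,-1],[0,0,0]],
  [60,[0,0,-1],[0,0,0]],
  [60,[0,0,-1],[0,0,0]],
  [60,[0,0,0],[0,0,0]],
])

```text
clock: 14.45
tool_pos: [0.3948, 0.177, 0.197]
eef_rot: [179.6, -0.1, 82.1]
wrist_force: [0.7, 0.4, -0.2]
finger_gap: 0.0509
```

```bash
python3 - <<'E'
from h import *
from station import env
go(env,.40,-.03,.21,98)
im=env.read_camera("wrist"); cv2.imwrite("pics/m_wrist.png",im[:,:,::-1])
E
```

```text
now [0.3948 0.177  0.197 ] [ 1.7964e+02 -1.0000e-01  8.2120e+01] gap 0.0509 F [ 0.7  0.4 -0.2] t 14.45
turn z units -2.31
shift units if turned first [-10.29  -1.18  -0.65]
level rotvec units [ 0.05 -0.01 -2.31]
shift units [-10.22   1.68  -0.65]
```

View pics/m_wrist.png

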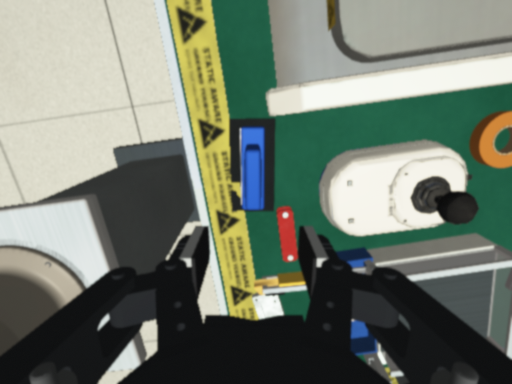

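Emit:
carry_out([
  [75,[0,0,0],[0,0,-0.8]],
  [75,[0,0,0],[0,0,-0.8]],
  [75,[0,0,0],[0.05,0,-0.71]],
  [75,[-1,-0.04,0],[0,0,0]],
  [75,[-1,-0.04,0],[0,0,0]],
  [75,[-1,-0.04,0],[0,0,0]],
  [75,[-1,-0.04,0],[0,0,0]],
  [75,[-1,-0.04,0],[0,0,0]],
  [75,[-1,-0.04,0],[0,0,0]],
  [75,[-1,-0.04,0],[0,0,0]],
  [75,[-1,-0.04,0],[0,0,0]],
])

```text
clock: 15.42
tool_pos: [0.4081, 0.0163, 0.1926]
eef_rot: [-179.5, -0.0, 98.0]
wrist_force: [0.2, -0.2, 0.4]
finger_gap: 0.0644
```

Emit:
carry_out([
  [75,[-1,-0.03,0],[0,0,0]],
  [75,[-1,-0.03,0],[0,0,0]],
  [75,[-1,-0.03,0],[0,0,0]],
  [75,[-0.96,0,0],[0,0,0]],
  [75,[0,0,0],[0,0,0]],
  [75,[0,0,0],[0,0,0]],
])

```text
clock: 15.92
tool_pos: [0.4174, -0.0618, 0.1927]
eef_rot: [-179.5, -0.0, 97.9]
wrist_force: [-0.7, 0.6, -0.3]
finger_gap: 0.064
```

```bash
python3 - <<'E'
from h import *
from station import env
go(env,.42,-.061,.03,98)
im=env.read_camera("wrist"); cv2.imwrite("pics/n_wrist.png",im[:,:,::-1])
E
```

```text
now [ 0.4174 -0.0618  0.1927] [-1.7953e+02 -4.0000e-02  9.7880e+01] gap 0.064 F [-0.7  0.6 -0.3] t 15.92
turn z units -0.02
shift units if turned first [0.02 0.13 8.13]
level rotvec units [-0.07 -0.01 -0.02]
shift units [0.02 0.2  8.13]
```

View pics/n_wrist.png

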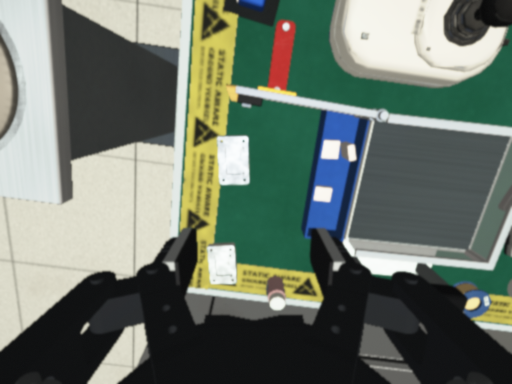

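```bash
cat > car.py <<'E'
from h import *
from station import env
import sys
def carriers(im,c,z,verbose=True):
    hsv=cv2.cvtColor(np.ascontiguousarray(im),cv2.COLOR_RGB2HSV)
    m=((hsv[...,1]<45)&(hsv[...,2]>150)).astype(np.uint8)
    m=cv2.morphologyEx(m,cv2.MORPH_CLOSE,np.ones((3,3)))
    out=[]
    for k in cv2.findContours(m,cv2.RETR_EXTERNAL,cv2.CHAIN_APPROX_NONE)[0]:
        if cv2.contourArea(k)<300: continue
        r=cv2.minAreaRect(k); P=ray(c,cv2.boxPoints(r),z)[:,:2]
        e=[np.linalg.norm(P[i]-P[(i+1)%4]) for i in range(2)]
        if .03<min(e)<.055 and .055<max(e)<.085:
            d=P[1]-P[0] if e[0]>e[1] else P[2]-P[1]
            a=np.degrees(np.arctan2(d[1],d[0]))%180
            print("carrier px",np.round(r[0]),"pos",P.mean(0).round(4),"dims",np.round(e,4),"long axis",round(a,1)); out.append((P.mean(0),a))
    return out
E
python3 - <<'E'
from car import *
im=cv2.imread("pics/n_wrist.png")[:,:,::-1]
s=env.state(); s["tool_pos"]=np.array([ 0.4174,-0.0618,0.1927]); s["eef_rot"]=np.array([-179.53,-.04,97.88])
c=cam(env,"wrist",s); carriers(im,c,.014); 
print(ray(c,[[219,137],[247,136],[249,184],[221,186]],.014).round(4))
im=cv2.imread("pics/e_wrist.png")[:,:,::-1]
s["tool_pos"]=np.array([.5977,-.0503,.229]); s["eef_rot"]=np.array([-179.76,-.07,91.09])
carriers(im,cam(env,"wrist",s),.014)
im=env.read_camera("side"); crop(im,230,180,400,300,4.5,"pics/n_side.png")
E
```

```text
carrier px [222. 265.] pos [ 0.3893 -0.2142] dims [0.0401 0.0662] long axis 99.7
carrier px [233. 160.] pos [ 0.3878 -0.0574] dims [0.0396 0.0644] long axis 99.3
[[ 0.3666 -0.0298  0.014 ]
 [ 0.4017 -0.0237  0.014 ]
 [ 0.4125 -0.0859  0.014 ]
 [ 0.3758 -0.0939  0.014 ]]
carrier px [125. 259.] pos [ 0.3913 -0.2138] dims [0.0413 0.0693] long axis 100.8
carrier px [401. 202.] pos [ 0.8188 -0.1079] dims [0.0552 0.0533] long axis 16.3
carrier px [133. 166.] pos [ 0.4214 -0.0607] dims [0.0408 0.0671] long axis 98.6
```

View pics/n_side.png

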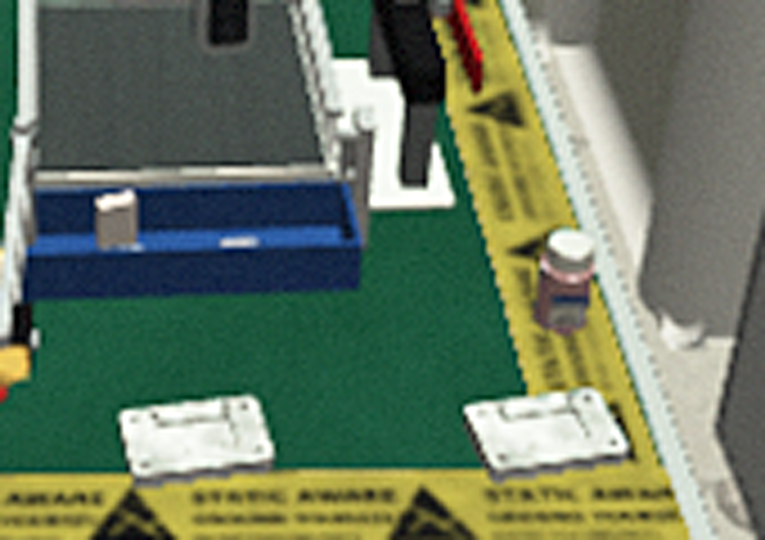

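```bash
python3 - <<'E'
from h import *
from station import env
go(env,.388,-.0575,.003,98.8)
E
```

```text
now [ 0.4175 -0.0608  0.1931] [-1.7956e+02 -3.0000e-02  9.8000e+01] gap 0.0639 F [ 0.9 -0.3  0.4] t 16.02
turn z units -0.12
shift units if turned first [ 0.39 -1.43  9.5 ]
level rotvec units [-0.06 -0.   -0.12]
shift units [ 0.36 -1.36  9.52]
```

Emit:
carry_out([
  [75,[0.2,-0.7,0],[-0.06,0,-0.12]],
  [75,[0.2,-0.73,0],[0,0,0]],
  [75,[0,0,1],[0,0,0]],
  [75,[0,0,1],[0,0,0]],
  [75,[0,0,1],[0,0,0]],
  [75,[0,0,1],[0,0,0]],
  [75,[0,0,1],[0,0,0]],
  [75,[0,0,1],[0,0,0]],
  [75,[0,0,1],[0,0,0]],
  [75,[0,0,1],[0,0,0]],
  [75,[0,0,0],[0,0,0]],
  [75,[0,0,0],[0,0,0]],
])

```text
clock: 17.02
tool_pos: [0.388, -0.0569, 0.0335]
eef_rot: [-179.9, -0.0, 98.9]
wrist_force: [0.7, 0.4, -0.6]
finger_gap: 0.0641
```

```bash
python3 - <<'E'
from car import *
im=env.read_camera("wrist"); cv2.imwrite("pics/o_wrist.png",im[:,:,::-1])
go(env,.388,-.0575,.003,98.8)
E
```

```text
now [ 0.3888 -0.0573  0.0343] [1.7996e+02 2.0000e-02 9.8880e+01] gap 0.0638 F [-0.2  0.6  0.5] t 17.07
turn z units 0.01
shift units if turned first [-0.   -0.04  1.56]
level rotvec units [0.01 0.   0.01]
shift units [-0.   -0.04  1.56]
```

View pics/o_wrist.png

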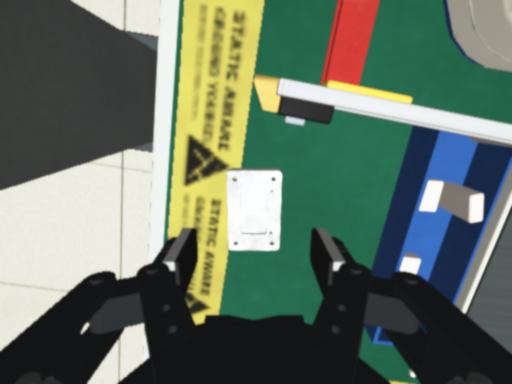

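```bash
python3 - <<'E'
from car import *
im=cv2.imread("pics/o_wrist.png")[:,:,::-1]
c=cam(env,"wrist");
for z in(.012,.016): print(carriers(im,c,z)); print(ray(c,[[254.5,210]],z).round(4))
E
```

```text
carrier px [254. 210.] pos [ 0.3892 -0.0584] dims [0.0642 0.0394] long axis 97.2
[(array([ 0.38919483, -0.05835662]), np.float64(97.236232132069))]
[[ 0.389  -0.0569  0.012 ]]
carrier px [254. 210.] pos [ 0.3889 -0.0568] dims [0.0628 0.0385] long axis 97.2
[(array([ 0.38893335, -0.05678988]), np.float64(97.23623213206903))]
[[ 0.3887 -0.0554  0.016 ]]
```

Emit:
carry_out([
  [75,[0,0,0.7],[0,0,0]],
  [75,[0,0,0.6],[0,0,0]],
  [75,[0,0,0.2],[0,0,0]],
  [75,[0,0,0],[0,0,0]],
  [75,[0,0,0],[0,0,0]],
])

```text
clock: 17.48
tool_pos: [0.3894, -0.0579, 0.0047]
eef_rot: [179.9, 0.1, 98.8]
wrist_force: [-0.1, 0.4, -0.0]
finger_gap: 0.064
```

Emit:
carry_out([
  [0,[0,0,0.05],[0,0,0]],
  [0,[0,0,0],[0,0,0]],
  [0,[0,0,0],[0,0,0]],
  [0,[0,0,0],[0,0,0]],
  [0,[0,0,0],[0,0,0]],
  [0,[0,0,0],[0,0,0]],
  [0,[0,0,-0.5],[0,0,0]],
  [0,[0,0,-0.8],[0,0,0]],
  [0,[0,0,-1],[0,0,0]],
  [0,[0,0,-1],[0,0,0]],
  [0,[0,0,-1],[0,0,0]],
  [0,[0,0,-1],[0,0,0]],
], force=50)

```text
clock: 18.48
tool_pos: [0.3884, -0.0577, 0.1098]
eef_rot: [180.0, 0.0, 98.8]
wrist_force: [1.2, 0.1, -0.5]
finger_gap: -0.0003
```

```bash
python3 - <<'E'
from car import *
p=b2w(36,0)
go(env,*p,.13,91.8)
im=env.read_camera("side"); crop(im,200,150,380,300,4.2,"pics/p_side.png")
E
```

```text
now [ 0.3884 -0.0577  0.1098] [1.7996e+02 2.0000e-02 9.8820e+01] gap -0.0003 F [ 1.2  0.1 -0.5] t 18.48
turn z units 1.02
shift units if turned first [-0.27 13.74 -1.01]
level rotvec units [0.01 0.   1.02]
shift units [-1.95 13.61 -1.  ]
```

View pics/p_side.png

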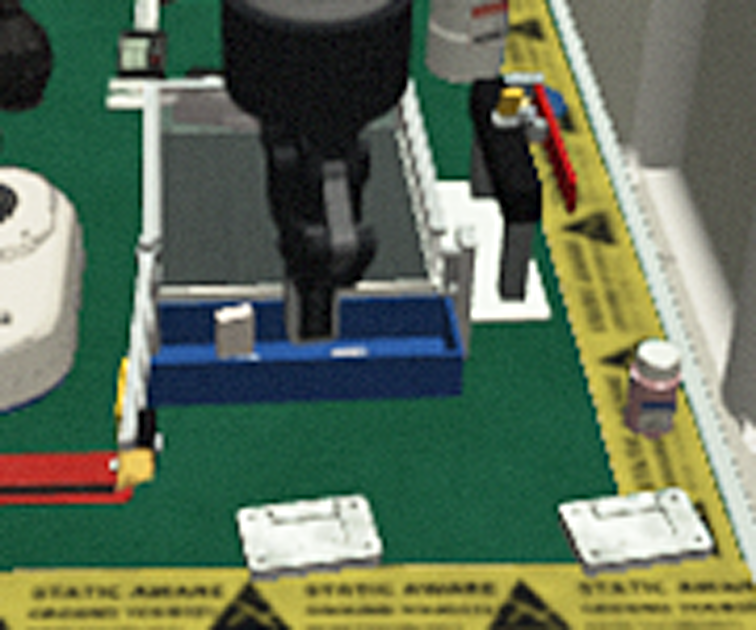

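Emit:
carry_out([
  [75,[0,0,0],[0,0,0]],
  [75,[0,0,0],[0,0,0]],
  [75,[0,0,0],[0,0,0]],
  [75,[0,0,0],[0,0,0]],
  [75,[0,0,0],[0,0,0]],
  [75,[0,0,0],[0,0,0]],
])

```text
clock: 19.03
tool_pos: [0.3884, -0.0577, 0.1083]
eef_rot: [-180.0, -0.0, 98.8]
wrist_force: [-0.3, 0.5, 0.8]
finger_gap: 0.0633
```

```bash
python3 - <<'E'
from car import *
go(env,.389,-.0575,.0,98)
im=env.read_camera("wrist"); cv2.imwrite("pics/q_wrist.png",im[:,:,::-1])
c=cam(env,"wrist"); carriers(im,c,.012)
E
```

```text
now [ 0.3884 -0.0577  0.1083] [-1.7999e+02 -1.0000e-02  9.8820e+01] gap 0.0633 F [-0.3  0.5  0.8] t 19.03
turn z units 0.12
shift units if turned first [0.01 0.03 5.42]
level rotvec units [-0.   -0.    0.12]
shift units [0.01 0.03 5.42]
carrier px [254. 182.] pos [ 0.3883 -0.0575] dims [0.0392 0.0642] long axis 100.1
```

View pics/q_wrist.png

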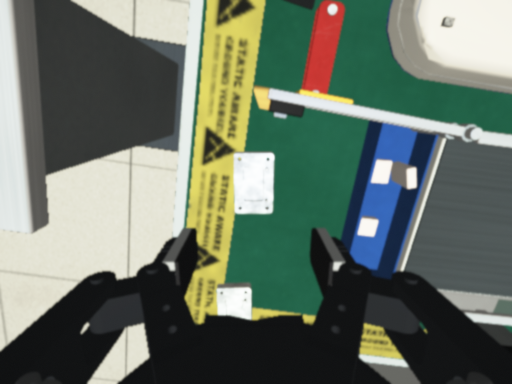

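Emit:
carry_out([
  [75,[0,0,1],[0,0,0]],
  [75,[0,0,1],[0,0,0]],
  [75,[0,0,1],[0,0,0]],
  [75,[0,0,1],[0,0,0]],
  [75,[0,0,0.8],[0,0,0]],
  [75,[0,0,0.4],[0,0,0]],
  [75,[0,0,0.2],[0,0,0]],
  [75,[0,0,0],[0,0,0]],
  [75,[0,0,0],[0,0,0]],
])

```text
clock: 19.83
tool_pos: [0.3892, -0.058, 0.0012]
eef_rot: [179.9, 0.0, 98.8]
wrist_force: [0.0, -0.3, -0.7]
finger_gap: 0.064
```

Emit:
carry_out([
  [0,[0,0,0],[0,0,0]],
  [0,[0,0,0],[0,0,0]],
  [0,[0,0,0],[0,0,0]],
  [0,[0,0,0],[0,0,0]],
  [0,[0,0,0],[0,0,0]],
], force=50)

```text
clock: 20.25
tool_pos: [0.389, -0.0579, 0.0012]
eef_rot: [179.9, 0.0, 98.8]
wrist_force: [0.8, -0.2, -0.1]
finger_gap: 0.0032
```

```bash
python3 - <<'E'
from car import *
go(env)
im=env.read_camera("wrist"); cv2.imwrite("pics/r_wrist.png",im[:,:,::-1])
im=env.read_camera("side"); crop(im,200,180,350,300,5,"pics/r_side.png")
E
```

```text
now [ 0.389  -0.0579  0.0012] [1.7991e+02 5.0000e-02 9.8830e+01] gap 0.0032 F [ 0.8 -0.2 -0.1] t 20.25
shift units [0. 0. 0.]
```

View pics/r_wrist.png

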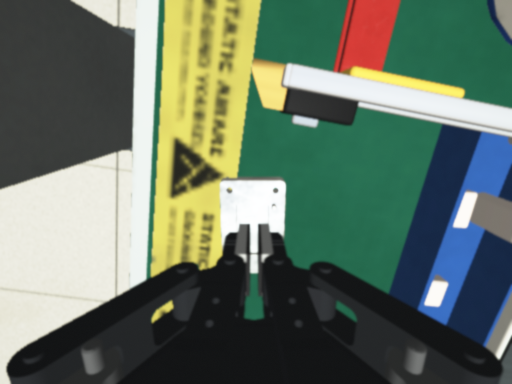

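View pics/r_side.png

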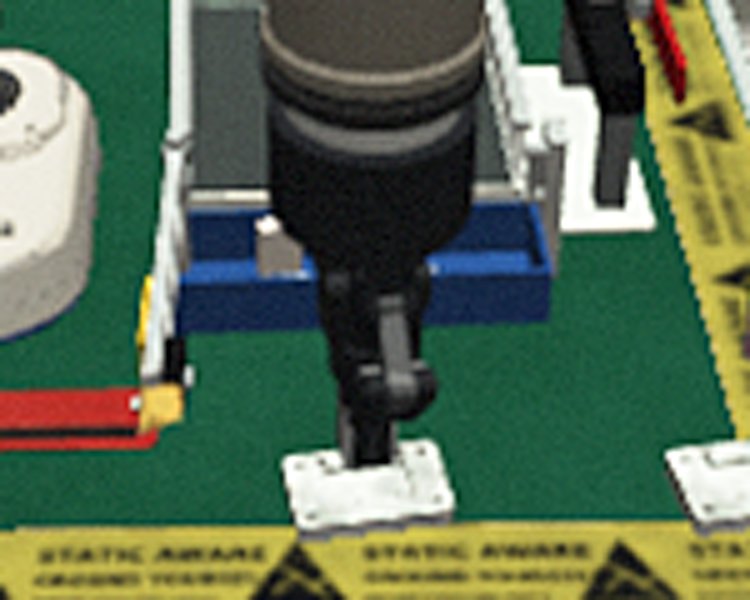

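```bash
python3 - <<'E'
from car import *
cs=cam(env,"side");c=cam(env,"wrist")
for z in (0,.0012,.012,.02): print(z,(proj(cs,[[.389,-.0579,z]])[0]-[200,180])*5, proj(c,[[.389,-.0579,z]])[0])
for b in [(.04/2,.064/2),(-.02,.032),(.02,-.032),(-.02,-.032)]:
    th=np.radians(8.8);P=np.array([.3885+b[0]*np.cos(th)-b[1]*np.sin(th),-.0575+b[0]*np.sin(th)+b[1]*np.cos(th)])
    for z in(0,.012): print(b,z,(proj(cs,[[*P,z]])[0]-[200,180])*5,proj(c,[[*P,z]])[0])
print(env.state())
E
```

```text
0 [365.36372922 496.35052898] [254.53789508 222.04889758]
0.0012 [365.40748293 494.23641998] [254.54593771 222.78056019]
0.012 [365.80440755 475.05766179] [254.62326576 229.81533002]
0.02 [366.10211984 460.67268353] [254.68696815 235.61053133]
(0.02, 0.032) 0 [279.04915293 472.01399932] [285.27184366 175.11546915]
(0.02, 0.032) 0.012 [278.80486705 450.83583701] [287.58396561 179.94185034]
(-0.02, 0.032) 0 [295.27214454 543.33891572] [222.56498734 175.11900577]
(-0.02, 0.032) 0.012 [295.15060079 521.87240934] [220.34347055 179.94678482]
(0.02, -0.032) 0 [430.24527534 453.40865239] [282.18028955 263.18787233]
(0.02, -0.032) 0.012 [431.18056354 432.29133836] [284.05327292 273.2253748 ]
(-0.02, -0.032) 0 [452.42005662 523.26591348] [225.55426624 263.20861744]
(-0.02, -0.032) 0.012 [453.57316483 501.85375808] [223.75599281 273.24959506]
{'clock': 20.35, 'qpos': array([-1.96731312e+01,  2.52340037e+01,  1.21493989e+02, -9.61674771e-04,
        3.31885430e+01, -2.85000299e+01]), 'dq': array([-0.04262011,  0.13438913,  0.04526919, -0.0555762 , -0.04708485,
       -0.06670337]), 'joint_torque': array([ 2.33516177e-03, -3.58016181e+01, -1.19502354e+01, -5.73926809e-05,
       -5.66023198e-03, -5.74572368e-05]), 'tool_pos': array([ 0.38887581, -0.05789925,  0.00101099]), 'eef_rot': array([1.79926902e+02, 4.02892925e-02, 9.88276774e+01]), 'wrist_force': array([-0.28817934,  0.03249743, -0.09153671]), 'torque': array([ 0.03663708, -0.00657748,  0.03620784]), 'finger_gap': 0.00020147883459236803}
```

Emit:
carry_out([
  [0,[0,0,-0.5],[0,0,0]],
  [70,[0,0,-0.5],[0,0,0]],
  [70,[0,0,0],[0,0,0]],
  [70,[0,0,0],[0,0,0]],
  [70,[0,0,0],[0,0,0]],
  [70,[0,0,0],[0,0,0]],
  [70,[0,0,0],[0,0,0]],
  [70,[0,0,0],[0,0,0]],
])

```text
clock: 21.02
tool_pos: [0.3886, -0.0578, 0.0205]
eef_rot: [180.0, 0.0, 98.8]
wrist_force: [-0.1, 1.0, -0.9]
finger_gap: 0.0598
```

Emit:
carry_out([
  [70,[0,0,0.5],[0,0,0]],
  [70,[0,0,0.5],[0,0,0]],
  [70,[0,0,0.15],[0,0,0]],
  [70,[0,0,0.15],[0,0,0]],
  [70,[0,0,0],[0,0,0]],
  [70,[0,0,0],[0,0,0]],
])

```text
clock: 21.52
tool_pos: [0.3889, -0.0579, -0.005]
eef_rot: [179.9, 0.0, 98.8]
wrist_force: [-0.5, -0.3, -0.4]
finger_gap: 0.0597
```

```bash
python3 - <<'E'
from car import *
go(env)
im=env.read_camera("wrist"); cv2.imwrite("pics/s_wrist.png",im[:,:,::-1])
im=env.read_camera("side"); crop(im,200,180,350,300,5,"pics/s_side.png")
E
```

```text
now [ 0.3889 -0.0579 -0.005 ] [1.7995e+02 3.0000e-02 9.8820e+01] gap 0.0597 F [-0.5 -0.3 -0.4] t 21.52
shift units [0. 0. 0.]
```

View pics/s_wrist.png

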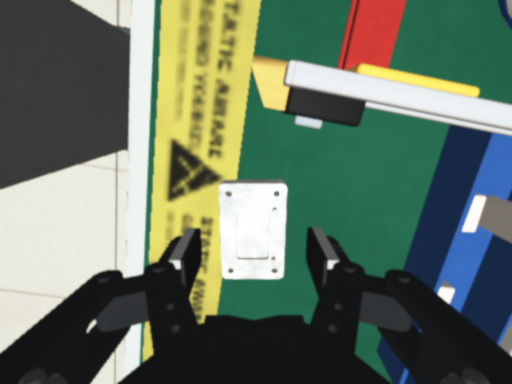

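View pics/s_side.png

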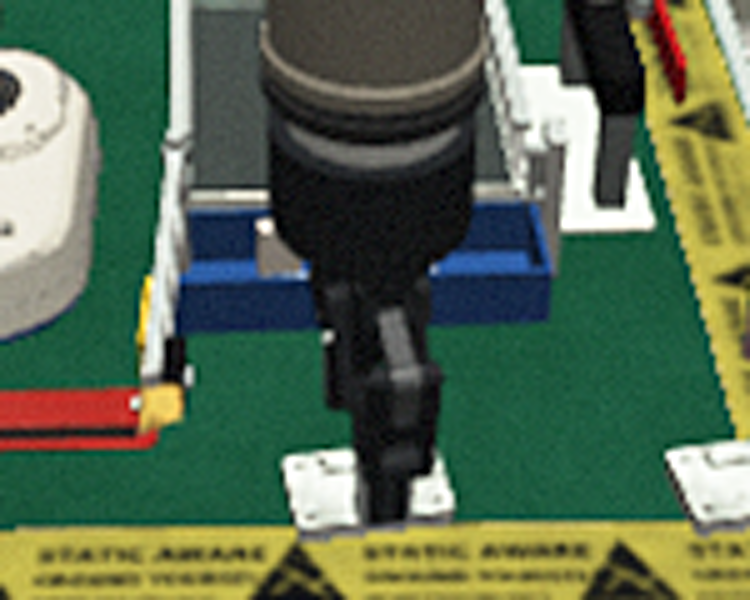

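```bash
python3 - <<'E'
from car import *
cs=cam(env,"side")
Rt=R.from_euler('xyz',env.state()["eef_rot"],degrees=True);p=env.state()["tool_pos"]
for off in (-.030,-.0375,-.044):
  for h in(0,.01,.015,.02):
    print(off,h,(proj(cs,[p+Rt.apply([0.0,off,-h])])[0]-[200,180])*5)
E
```

```text
-0.03 0 [380.16627542 559.35492055]
-0.03 0.01 [380.63169656 541.60903363]
-0.03 0.015 [380.86680244 532.64475995]
-0.03 0.02 [381.10352719 523.61876095]
-0.0375 0 [384.02461279 573.54332607]
-0.0375 0.01 [384.52024238 555.75728481]
-0.0375 0.015 [384.77062786 546.77201333]
-0.0375 0.02 [385.02275091 537.7243877 ]
-0.044 0 [387.41701576 586.01833394]
-0.044 0.01 [387.93954505 568.19822165]
-0.044 0.015 [388.20353834 559.19510888]
-0.044 0.02 [388.46937615 550.12909146]
```

Emit:
carry_out([
  [65,[0,0,0.15],[0,0,0]],
  [65,[0,0,0.15],[0,0,0]],
  [65,[0,0,0],[0,0,0]],
  [65,[0,0,0],[0,0,0]],
])

```text
clock: 21.95
tool_pos: [0.3886, -0.0578, -0.0113]
eef_rot: [180.0, 0.0, 98.8]
wrist_force: [-0.2, -1.2, -0.2]
finger_gap: 0.0553
```

```bash
python3 - <<'E'
from car import *
print(env.tcp_to_grasp); go(env)
E
```

```text
0.0187
now [ 0.3886 -0.0578 -0.0113] [1.7997e+02 2.0000e-02 9.8820e+01] gap 0.0553 F [-0.2 -1.2 -0.2] t 21.95
shift units [0. 0. 0.]
```

Emit:
carry_out([
  [65,[0,0,0.15],[0,0,0]],
  [65,[0,0,0],[0,0,0]],
  [65,[0,0,0],[0,0,0]],
])

```text
clock: 22.2
tool_pos: [0.3887, -0.0578, -0.0143]
eef_rot: [180.0, 0.0, 98.8]
wrist_force: [-0.1, -0.3, 0.8]
finger_gap: 0.0553
```

Emit:
carry_out([
  [0,[0,0,0],[0,0,0]],
  [0,[0,0,0],[0,0,0]],
  [0,[0,0,0],[0,0,0]],
  [0,[0,0,0],[0,0,0]],
], force=50)

```text
clock: 22.53
tool_pos: [0.3889, -0.0579, -0.0137]
eef_rot: [179.9, 0.0, 98.8]
wrist_force: [-2.0, 0.2, 7.4]
finger_gap: 0.0363
```

```bash
python3 - <<'E'
from car import *
go(env)
im=env.read_camera("wrist"); cv2.imwrite("pics/t_wrist.png",im[:,:,::-1])
im=env.read_camera("side"); crop(im,200,180,350,300,5,"pics/t_side.png")
E
```

```text
now [ 0.3889 -0.0579 -0.0137] [1.7992e+02 4.0000e-02 9.8830e+01] gap 0.0363 F [-2.   0.2  7.4] t 22.53
shift units [0. 0. 0.]
```

View pics/t_side.png

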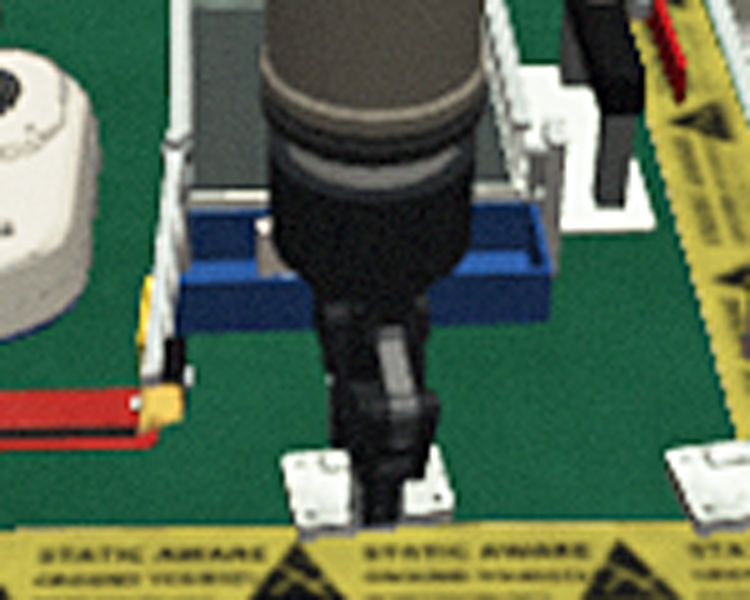

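View pics/t_wrist.png

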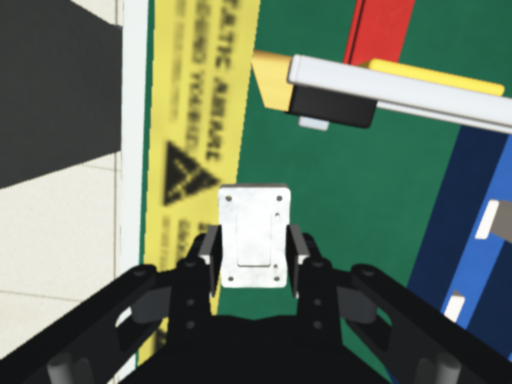

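Emit:
carry_out([
  [0,[0,0,0],[0,0,0]],
  [0,[0,0,-0.3],[0,0,0]],
  [0,[0,0,-0.7],[0,0,0]],
  [0,[0,0,-1],[0,0,0]],
  [0,[0,0,-1],[0,0,0]],
  [0,[0,0,-1],[0,0,0]],
  [0,[0,0,-1],[0,0,0]],
  [0,[0,0,-1],[0,0,0]],
  [0,[0,0,-1],[0,0,0]],
  [0,[0,0,0],[0,0,0]],
])

```text
clock: 23.47
tool_pos: [0.3906, -0.0584, 0.1292]
eef_rot: [179.6, 0.2, 98.8]
wrist_force: [0.7, -0.8, -0.9]
finger_gap: 0.0358
```

```bash
python3 - <<'E'
from car import *
p=b2w(36,2)
go(env,*p,.13,91.8)
im=env.read_camera("side"); crop(im,200,150,380,300,4.2,"pics/u_side.png")
E
```

```text
now [ 0.3906 -0.0584  0.1292] [179.61   0.21  98.83] gap 0.0358 F [ 0.7 -0.8 -0.9] t 23.47
turn z units 1.02
shift units if turned first [-0.13 13.63 -0.04]
level rotvec units [0.06 0.03 1.02]
shift units [-1.8  13.52  0.06]
```

View pics/u_side.png

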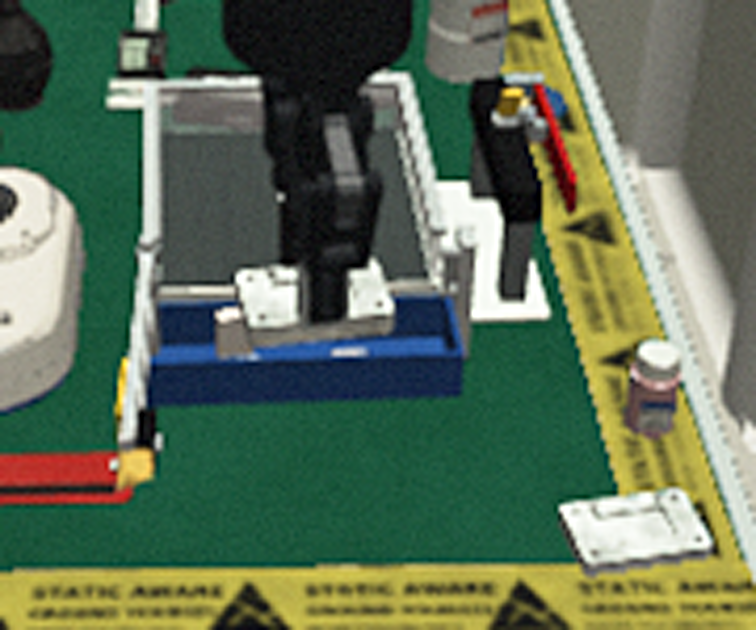

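Lifted cleanly. Carry to the rear half of the deck.

Emit:
carry_out([
  [0,[0,0,0],[0.05,0,0.5]],
  [0,[0,0,0],[0,0,0.52]],
  [0,[0,0.95,0],[0,0,0]],
  [0,[0,0.95,0],[0,0,0]],
  [0,[0,0.95,0],[0,0,0]],
  [0,[0,0.95,0],[0,0,0]],
  [0,[0,0.95,0],[0,0,0]],
  [0,[0,0.95,0],[0,0,0]],
  [0,[0,0.95,0],[0,0,0]],
  [0,[0,0.95,0],[0,0,0]],
  [0,[0,0.95,0],[0,0,0]],
  [0,[0,0.95,0],[0,0,0]],
])

```text
clock: 24.52
tool_pos: [0.5785, -0.0515, 0.1231]
eef_rot: [-179.6, 0.0, 91.8]
wrist_force: [0.4, 0.5, -0.6]
finger_gap: 0.0357
```

Emit:
carry_out([
  [0,[-0.1,0.95,0],[0,0,0]],
  [0,[0,0.95,0],[0,0,0]],
  [0,[0,0.95,0],[0,0,0]],
  [0,[0,0.95,0],[0,0,0]],
  [0,[0,0.33,0],[0,0,0]],
  [0,[0,0,1],[0,0,0]],
  [0,[0,0,1],[0,0,0]],
  [0,[0,0,1],[0,0,0]],
  [0,[0,0,0.6],[0,0,0]],
  [0,[0,0,0.5],[0,0,0]],
  [0,[0,0,0],[0,0,0]],
  [0,[0,0,0],[0,0,0]],
])

```text
clock: 25.52
tool_pos: [0.6606, -0.0513, 0.0424]
eef_rot: [-179.7, 0.0, 91.8]
wrist_force: [-0.2, -0.7, -1.1]
finger_gap: 0.0356
```

```bash
python3 - <<'E'
from car import *
p=b2w(36,2)
go(env,*p,.029,91.8)
E
```

```text
now [ 0.6606 -0.0513  0.0424] [-1.7969e+02  5.0000e-02  9.1810e+01] gap 0.0356 F [-0.2 -0.7 -1.1] t 25.52
turn z units 0.0
shift units if turned first [-0.06  0.13  0.67]
level rotvec units [-0.05  0.01  0.  ]
shift units [-0.06  0.13  0.67]
```

Emit:
carry_out([
  [0,[0,0.1,0.25],[-0.05,0,0]],
  [0,[0,0,0.2],[0,0,0]],
  [0,[0,0,0.12],[0,0,0]],
  [0,[0,0,0],[0,0,0]],
  [0,[0,0,0],[0,0,0]],
])

```text
clock: 25.93
tool_pos: [0.6628, -0.0512, 0.0313]
eef_rot: [179.9, 0.1, 91.8]
wrist_force: [0.0, 0.2, -0.2]
finger_gap: 0.0358
```

```bash
python3 - <<'E'
from car import *
p=b2w(36,2)
go(env,*p,.029,91.8)
im=env.read_camera("side"); crop(im,210,140,350,250,5.5,"pics/v_side.png")
E
```

```text
now [ 0.6628 -0.0512  0.0313] [1.7993e+02 6.0000e-02 9.1810e+01] gap 0.0358 F [ 0.   0.2 -0.2] t 25.93
turn z units 0.0
shift units if turned first [-0.06  0.02  0.11]
level rotvec units [0.01 0.01 0.  ]
shift units [-0.06  0.02  0.11]
```

View pics/v_side.png

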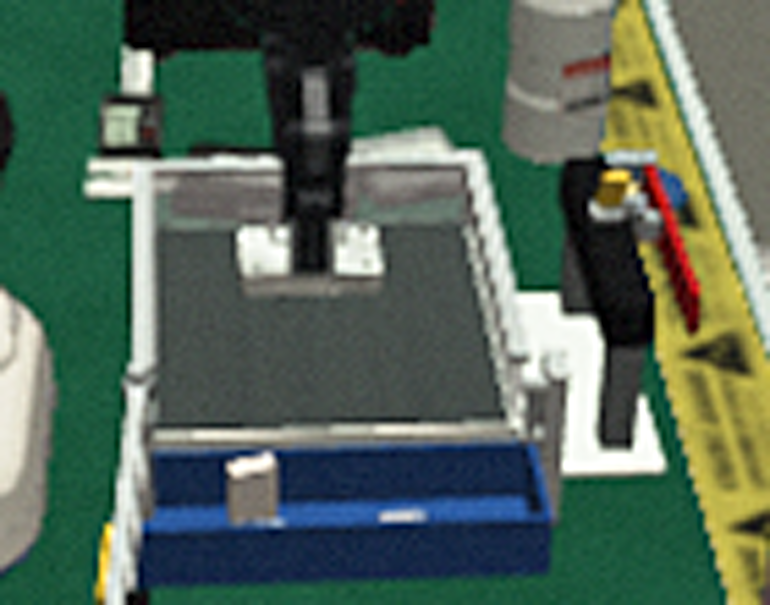

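Emit:
carry_out([
  [0,[0,0,0.08],[0,0,0]],
  [0,[0,0,0.04],[0,0,0]],
  [0,[0,0,0],[0,0,0]],
  [0,[0,0,0],[0,0,0]],
])

```text
clock: 26.32
tool_pos: [0.6628, -0.0512, 0.0287]
eef_rot: [179.9, 0.1, 91.8]
wrist_force: [0.2, 0.3, -1.1]
finger_gap: 0.0355
```

Emit:
carry_out([
  [0,[0,0,0.05],[0,0,0]],
  [0,[0,0,0.03],[0,0,0]],
  [0,[0,0,0],[0,0,0]],
  [0,[0,0,0],[0,0,0]],
])

```text
clock: 26.65
tool_pos: [0.6629, -0.0513, 0.0285]
eef_rot: [179.9, 0.1, 91.8]
wrist_force: [-3.4, 0.0, 6.4]
finger_gap: 0.0355
```

Emit:
carry_out([
  [45,[0,0,0],[0,0,0]],
  [50,[0,0,0],[0,0,0]],
  [58,[0,0,0],[0,0,0]],
  [58,[0,0,0],[0,0,0]],
  [58,[0,0,0],[0,0,0]],
  [58,[0,0,-0.4],[0,0,0]],
  [58,[0,0,-0.8],[0,0,0]],
  [58,[0,0,-1],[0,0,0]],
  [58,[0,0,-1],[0,0,0]],
  [58,[0,0,-1],[0,0,0]],
  [58,[0,0,-1],[0,0,0]],
  [58,[0,0,0],[0,0,0]],
])

```text
clock: 27.65
tool_pos: [0.6651, -0.0515, 0.1366]
eef_rot: [179.5, 0.2, 91.8]
wrist_force: [1.0, -0.7, 1.4]
finger_gap: 0.0495
```

```bash
python3 - <<'E'
from car import *
go(env,.390,-.214,.14,98.5)
im=env.read_camera("wrist"); cv2.imwrite("pics/w_wrist.png",im[:,:,::-1])
c=cam(env,"wrist"); 
for P,a in carriers(im,c,.054): print(w2b(P).round(1),a-1.76)
im=env.read_camera("top"); crop(im,150,90,350,290,3,"pics/w_top.png")
carriers(im,cam(env,"top"),.012)
E
```

```text
now [ 0.6651 -0.0515  0.1366] [1.7945e+02 1.6000e-01 9.1820e+01] gap 0.0495 F [ 1.  -0.7  1.4] t 27.65
turn z units -0.97
shift units if turned first [ -6.   -14.81  -0.17]
level rotvec units [ 0.08  0.03 -0.97]
shift units [ -7.68 -14.    -0.28]
carrier px [ 33. 294.] pos [ 0.4301 -0.1787] dims [0.0358 0.0614] long axis 99.8
carrier px [250. 186.] pos [ 0.6612 -0.0506] dims [0.0396 0.0637] long axis 92.9
[-200.9 -117. ] 98.08447222811218
[34.  4.] 91.17193966682339
carrier px [324. 266.] pos [ 0.3886 -0.2163] dims [0.0642 0.039 ] long axis 100.4
```

View pics/w_wrist.png

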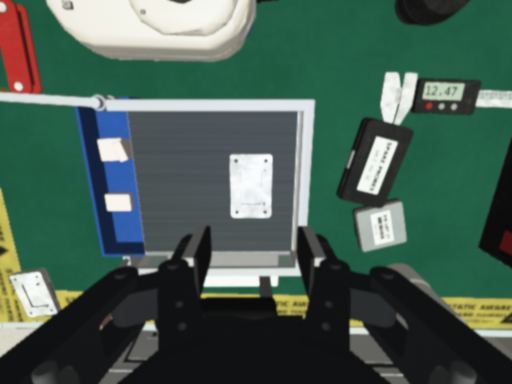

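View pics/w_top.png

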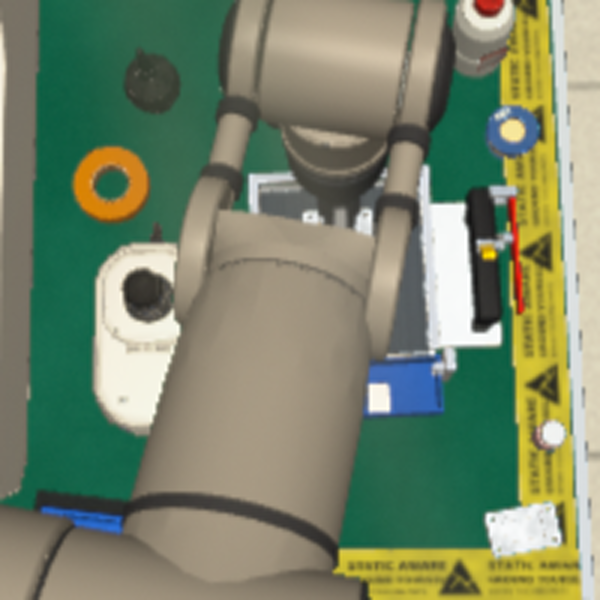

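Emit:
carry_out([
  [70,[0,0,-0.3],[0.05,0,-0.5]],
  [70,[0,0,0],[0,0,-0.47]],
  [70,[-0.3,-0.97,0],[0,0,0]],
  [70,[-0.3,-0.97,0],[0,0,0]],
  [70,[-0.3,-0.97,0],[0,0,0]],
  [70,[-0.3,-0.97,0],[0,0,0]],
  [70,[-0.3,-0.97,0],[0,0,0]],
  [70,[-0.3,-0.97,0],[0,0,0]],
  [70,[-0.3,-0.97,0],[0,0,0]],
  [70,[-0.3,-0.97,0],[0,0,0]],
  [70,[-0.3,-0.97,0],[0,0,0]],
  [70,[-0.3,-0.97,0],[0,0,0]],
])

```text
clock: 28.75
tool_pos: [0.4779, -0.139, 0.1368]
eef_rot: [-179.6, -0.0, 98.5]
wrist_force: [0.8, -0.6, -0.3]
finger_gap: 0.0602
```

Emit:
carry_out([
  [70,[-0.6,-1,0],[0,0,0]],
  [70,[-0.6,-1,0],[0,0,0]],
  [70,[-0.6,-1,0],[0,0,0]],
  [70,[-0.6,-1,0],[0,0,0]],
  [70,[-0.6,-1,0],[0,0,0]],
  [70,[0,-0.1,0],[0,0,0]],
  [70,[0,0,0],[0,0,0]],
  [70,[0,0,0],[0,0,0]],
])

```text
clock: 29.42
tool_pos: [0.3876, -0.2131, 0.1382]
eef_rot: [-179.7, -0.0, 98.4]
wrist_force: [0.0, 0.1, 0.4]
finger_gap: 0.0598
```

```bash
python3 - <<'E'
from car import *
go(env,.389,-.215,-.014,99)
s=env.state()
im=env.read_camera("wrist"); cv2.imwrite("pics/x_wrist.png",im[:,:,::-1])
c=cam(env,"wrist",s); 
carriers(im,c,.012);carriers(im,c,.016)
E
```

```text
now [ 0.3876 -0.2131  0.1382] [-1.7969e+02 -3.0000e-02  9.8440e+01] gap 0.0598 F [0.  0.1 0.4] t 29.42
turn z units -0.08
shift units if turned first [-0.11  0.05  7.61]
level rotvec units [-0.05 -0.   -0.08]
shift units [-0.11  0.1   7.61]
carrier px [256. 178.] pos [ 0.3893 -0.2158] dims [0.0403 0.0654] long axis 102.2
carrier px [256. 178.] pos [ 0.3891 -0.2148] dims [0.0397 0.0645] long axis 102.2
```

View pics/x_wrist.png

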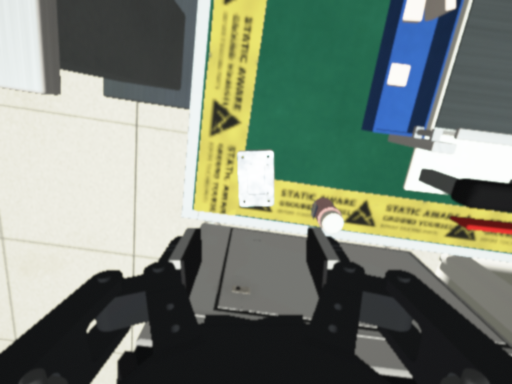

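Emit:
carry_out([
  [68,[-0.1,0.05,0.6],[-0.04,0,-0.14]],
  [68,[0,0,1],[0,0,0]],
  [68,[0,0,1],[0,0,0]],
  [68,[0,0,1],[0,0,0]],
  [68,[0,0,1],[0,0,0]],
  [68,[0,0,1],[0,0,0]],
  [68,[0,0,0.6],[0,0,0]],
  [68,[0,0,0],[0,0,0]],
  [68,[0,0,0],[0,0,0]],
])

```text
clock: 30.22
tool_pos: [0.3891, -0.2146, 0.0142]
eef_rot: [-179.9, -0.0, 99.5]
wrist_force: [0.4, -0.1, 0.9]
finger_gap: 0.058
```

```bash
python3 - <<'E'
from car import *
go(env,.389,-.215,-.013,99.5)
s=env.state()
im=env.read_camera("wrist"); cv2.imwrite("pics/y_wrist.png",im[:,:,::-1])
c=cam(env,"wrist",s); 
carriers(im,c,.012);carriers(im,c,.016)
E
```

```text
now [ 0.3891 -0.2146  0.0142] [-1.7993e+02 -4.0000e-02  9.9510e+01] gap 0.058 F [ 0.4 -0.1  0.9] t 30.22
turn z units 0.0
shift units if turned first [-0.02 -0.01  1.36]
level rotvec units [-0.01 -0.01  0.  ]
shift units [-0.02 -0.    1.36]
carrier px [254. 220.] pos [ 0.389  -0.2156] dims [0.0386 0.0638] long axis 101.4
carrier px [254. 220.] pos [ 0.3887 -0.2139] dims [0.0377 0.0623] long axis 101.4
```

View pics/y_wrist.png

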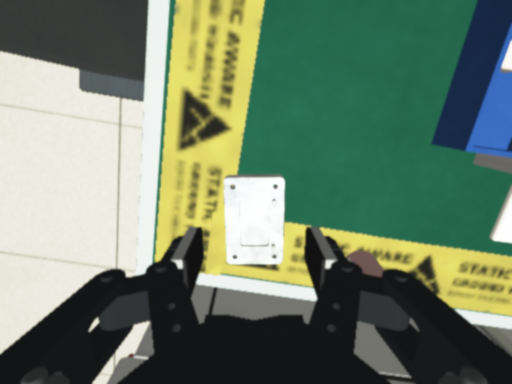

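Emit:
carry_out([
  [62,[0,0,0.5],[0,0,0]],
  [62,[0,0,0.4],[0,0,0]],
  [62,[0,0,0.3],[0,0,0]],
  [62,[0,0,0.16],[0,0,0]],
  [62,[0,0,0],[0,0,0]],
  [62,[0,0,0],[0,0,0]],
])

```text
clock: 30.77
tool_pos: [0.3889, -0.2154, -0.0124]
eef_rot: [-180.0, 0.0, 99.4]
wrist_force: [-0.4, 0.0, 0.2]
finger_gap: 0.0529
```

Emit:
carry_out([
  [0,[0,0,0],[0,0,0]],
  [0,[0,0,0],[0,0,0]],
  [0,[0,0,0],[0,0,0]],
  [0,[0,0,0],[0,0,0]],
  [0,[0,0,0],[0,0,0]],
], force=50)

```text
clock: 31.18
tool_pos: [0.3895, -0.2162, -0.0114]
eef_rot: [179.9, 0.1, 99.4]
wrist_force: [-1.1, 0.4, 9.1]
finger_gap: 0.0004
```

```bash
python3 - <<'E'
from car import *
go(env)
im=env.read_camera("wrist"); cv2.imwrite("pics/z_wrist.png",im[:,:,::-1])
im=env.read_camera("side"); crop(im,230,180,400,300,4.5,"pics/z_side.png")
E
```

```text
now [ 0.3895 -0.2162 -0.0114] [1.7992e+02 1.5000e-01 9.9450e+01] gap 0.0004 F [-1.1  0.4  9.1] t 31.18
shift units [0. 0. 0.]
```

View pics/z_wrist.png

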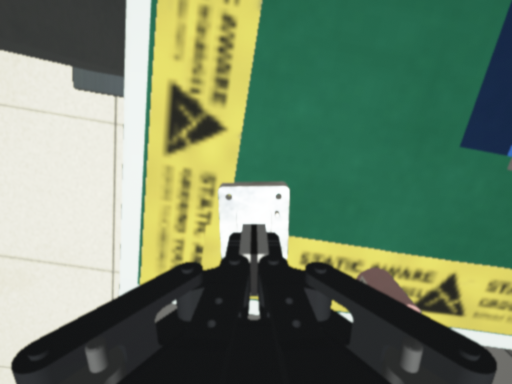

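View pics/z_side.png

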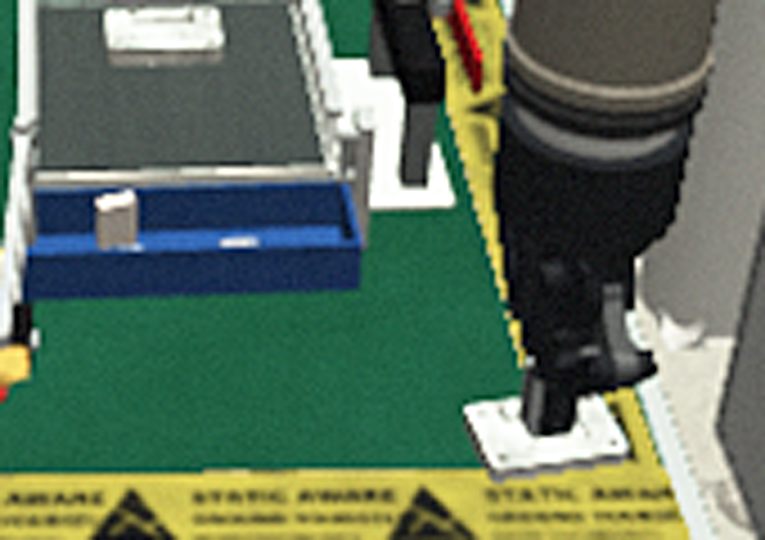

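Emit:
carry_out([
  [0,[0,0,-0.5],[0,0,0]],
  [62,[0,0,-0.5],[0,0,0]],
  [62,[0,0,0],[0,0,0]],
  [62,[0,0,0],[0,0,0]],
  [62,[0,0,0],[0,0,0]],
  [62,[0,0,0],[0,0,0]],
  [62,[0,0,0],[0,0,0]],
  [62,[0,0,0.5],[0,0,0]],
  [62,[0,0,0.5],[0,0,0]],
  [62,[0,0,0.2],[0,0,0]],
  [62,[0,0,0],[0,0,0]],
  [62,[0,0,0],[0,0,0]],
])

```text
clock: 32.28
tool_pos: [0.3886, -0.2153, -0.0167]
eef_rot: [-180.0, -0.0, 99.4]
wrist_force: [-0.3, 0.3, 0.1]
finger_gap: 0.0532
```

Emit:
carry_out([
  [62,[0,0,0.15],[0,0,0]],
  [62,[0,0,0.08],[0,0,0]],
  [62,[0,0,0],[0,0,0]],
])

```text
clock: 32.53
tool_pos: [0.3888, -0.2154, -0.0212]
eef_rot: [-180.0, 0.0, 99.4]
wrist_force: [0.0, 0.0, 0.2]
finger_gap: 0.0534
```

Emit:
carry_out([
  [0,[0,0,0],[0,0,0]],
  [0,[0,0,0],[0,0,0]],
  [0,[0,0,0],[0,0,0]],
  [0,[0,0,0],[0,0,0]],
  [0,[0,0,0],[0,0,0]],
], force=50)

```text
clock: 32.95
tool_pos: [0.3889, -0.2155, -0.0207]
eef_rot: [180.0, 0.1, 99.4]
wrist_force: [-1.9, 0.1, 6.0]
finger_gap: 0.0384
```

Emit:
carry_out([
  [0,[0,0,-0.3],[0,0,0]],
  [0,[0,0,-0.7],[0,0,0]],
  [0,[0,0,-1],[0,0,0]],
  [0,[0,0,-1],[0,0,0]],
  [0,[0,0,-1],[0,0,0]],
  [0,[0,0,-1],[0,0,0]],
  [0,[0,0,-1],[0,0,0]],
  [0,[0,0,-1],[0,0,0]],
  [0,[0,0,0],[0,0,0.55]],
  [0,[0,0,0],[0,0,0.55]],
  [0,[0,0,0],[0,0,0]],
])

```text
clock: 33.87
tool_pos: [0.3888, -0.2153, 0.1195]
eef_rot: [180.0, 0.1, 91.8]
wrist_force: [-0.0, -0.3, -1.6]
finger_gap: 0.0385
```

```bash
python3 - <<'E'
from car import *
p=b2w(-32,2)
go(env,*p,.12,91.8)
im=env.read_camera("side"); crop(im,200,150,380,300,4.2,"pics/aa_side.png")
E
```

```text
now [ 0.3888 -0.2153  0.1195] [1.7996e+02 7.0000e-02 9.1750e+01] gap 0.0385 F [-0.  -0.3 -1.6] t 33.87
turn z units -0.01
shift units if turned first [ 7.71 10.57 -0.02]
level rotvec units [ 0.01  0.01 -0.01]
shift units [ 7.72 10.56 -0.03]
```

View pics/aa_side.png

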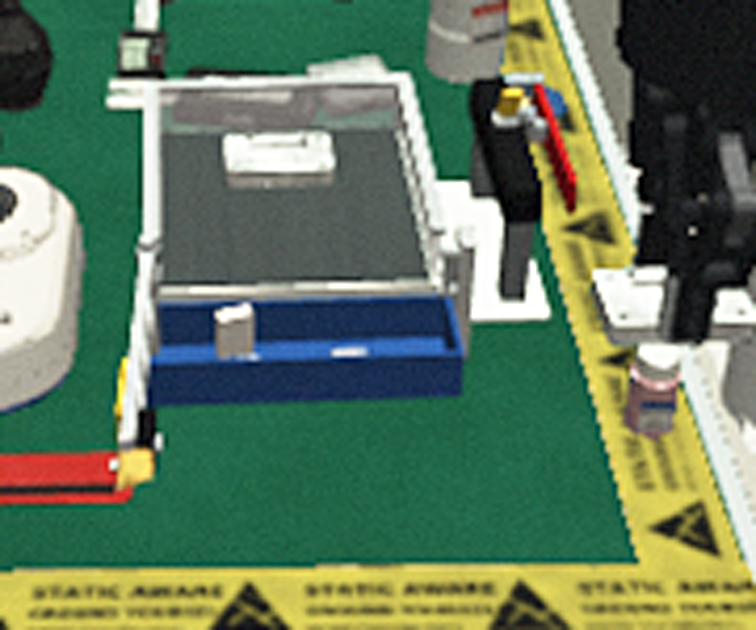

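Emit:
carry_out([
  [0,[0.7,0.96,0],[0,0,0]],
  [0,[0.7,0.96,0],[0,0,0]],
  [0,[0.7,0.96,0],[0,0,0]],
  [0,[0.7,0.96,0],[0,0,0]],
  [0,[0.7,0.96,0],[0,0,0]],
  [0,[0.7,0.96,0],[0,0,0]],
  [0,[0.7,0.96,0],[0,0,0]],
  [0,[0.7,0.96,0],[0,0,0]],
  [0,[0.7,0.96,0],[0,0,0]],
  [0,[0.7,0.96,0],[0,0,0]],
  [0,[0.7,0.96,0],[0,0,0]],
  [0,[0,0,0],[0,0,0]],
])

```text
clock: 34.92
tool_pos: [0.5973, -0.0519, 0.1182]
eef_rot: [179.9, -0.0, 92.1]
wrist_force: [-0.8, 0.0, -1.7]
finger_gap: 0.0384
```

Emit:
carry_out([
  [0,[0,0,1],[0,0,0]],
  [0,[0,0,1],[0,0,0]],
  [0,[0,0,1],[0,0,0]],
  [0,[0,0,0.8],[0,0,0]],
  [0,[0,0,0.5],[0,0,0]],
  [0,[0,0,0],[0,0,0]],
  [0,[0,0,0],[0,0,0]],
])

```text
clock: 35.5
tool_pos: [0.5945, -0.0547, 0.0326]
eef_rot: [-179.9, 0.0, 91.9]
wrist_force: [0.3, 0.0, -0.9]
finger_gap: 0.0382
```

```bash
python3 - <<'E'
from car import *
p=b2w(-32,2)
go(env,*p,.0213,91.8)
im=env.read_camera("side"); crop(im,210,140,350,250,5.5,"pics/bb_side.png")
E
```

```text
now [ 0.5945 -0.0547  0.0326] [-1.7994e+02  2.0000e-02  9.1910e+01] gap 0.0382 F [ 0.3  0.  -0.9] t 35.5
turn z units 0.02
shift units if turned first [0.01 0.04 0.57]
level rotvec units [-0.01  0.    0.02]
shift units [0.01 0.04 0.57]
```

View pics/bb_side.png

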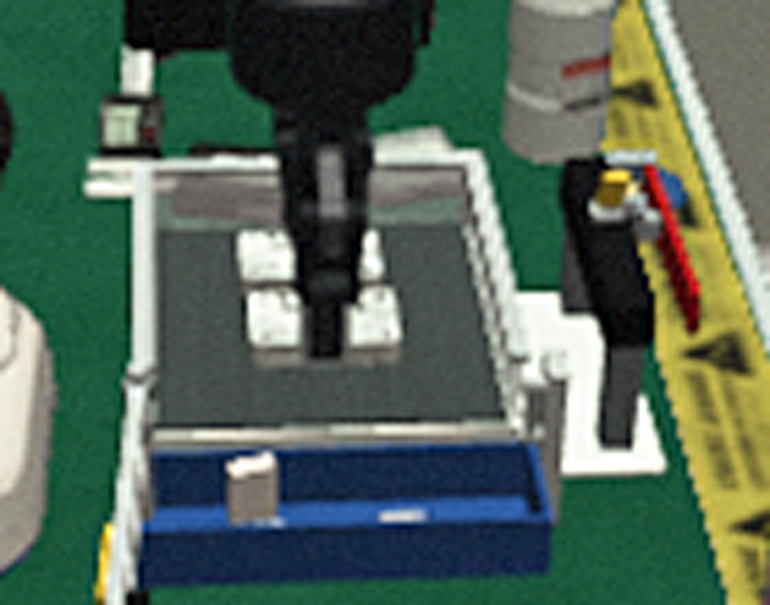

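Emit:
carry_out([
  [0,[0,0,0.3],[0,0,0]],
  [0,[0,0,0.2],[0,0,0]],
  [0,[0,0,0],[0,0,0]],
  [0,[0,0,0],[0,0,0]],
])

```text
clock: 35.88
tool_pos: [0.5948, -0.0545, 0.0228]
eef_rot: [-180.0, 0.0, 91.9]
wrist_force: [0.4, 0.2, -1.7]
finger_gap: 0.0383
```

Emit:
carry_out([
  [0,[0,0,0.08],[0,0,0]],
  [0,[0,0,0.04],[0,0,0]],
  [0,[0,0,0],[0,0,0]],
  [0,[0,0,0],[0,0,0]],
])

```text
clock: 36.22
tool_pos: [0.5952, -0.0546, 0.0214]
eef_rot: [179.9, 0.1, 91.9]
wrist_force: [-0.6, -0.1, 5.5]
finger_gap: 0.0383
```

Contact with the deck (5.5 N). Release and rise.

Emit:
carry_out([
  [46,[0,0,0],[0,0,0]],
  [50,[0,0,0],[0,0,0]],
  [56,[0,0,0],[0,0,0]],
  [56,[0,0,0],[0,0,0]],
  [56,[0,0,0],[0,0,0]],
  [56,[0,0,-0.4],[0,0,0]],
  [56,[0,0,-0.8],[0,0,0]],
  [56,[0,0,-1],[0,0,0]],
  [56,[0,0,-1],[0,0,0]],
  [56,[0,0,-1],[0,0,0]],
  [56,[0,0,-1],[0,0,0]],
  [56,[0,0,-1],[0,0,0]],
])

```text
clock: 37.22
tool_pos: [0.5948, -0.0545, 0.146]
eef_rot: [180.0, 0.0, 91.9]
wrist_force: [-0.6, 0.7, -0.3]
finger_gap: 0.0478
```

```bash
python3 - <<'E'
from car import *
go(env)
s=env.state()
im=env.read_camera("wrist"); cv2.imwrite("pics/cc_wrist.png",im[:,:,::-1])
c=cam(env,"wrist",s); 
for P,a in carriers(im,c,.056): print(w2b(P).round(1),a-1.76)
im=env.read_camera("side"); crop(im,210,140,350,250,5.5,"pics/cc_side.png")
E
```

```text
now [ 0.5948 -0.0545  0.146 ] [1.7998e+02 4.0000e-02 9.1880e+01] gap 0.0478 F [-0.6  0.7 -0.3] t 37.22
shift units [0. 0. 0.]
carrier px [496. 335.] pos [ 0.8881 -0.2313] dims [0.0357 0.074 ] long axis 107.3
carrier px [254. 185.] pos [ 0.5946 -0.0551] dims [0.0402 0.064 ] long axis 93.2
carrier px [322. 183.] pos [ 0.6621 -0.051 ] dims [0.066  0.0403] long axis 91.1
[ 255.3 -183.6] 105.50312140259231
[-32.6   1.5] 91.4163806193721
[35.   3.6] 89.34600630158404
```

View pics/cc_wrist.png

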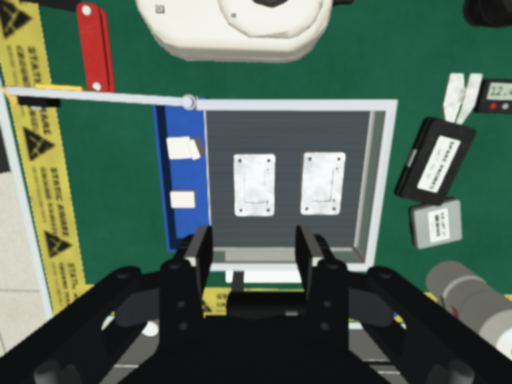

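View pics/cc_side.png

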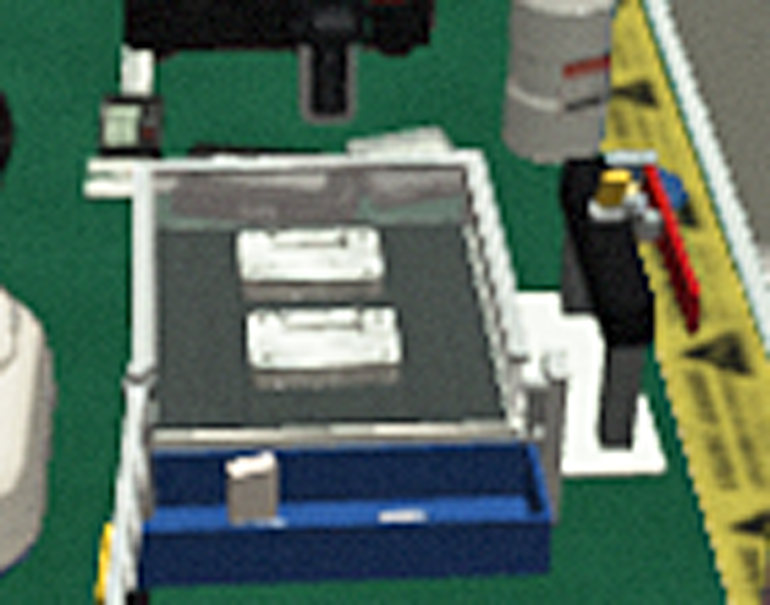

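```bash
python3 - <<'E'
from car import *
p=b2w(-195,129);print(p)
go(env,*p,.13,91.76)
im=cv2.imread("pics/cc_wrist.png")[:,:,::-1]; crop(im,0,0,220,150,3.5,"pics/cc2.png")
E
```

```text
[0.42843002 0.06735012]
now [ 0.5969 -0.0549  0.1486] [1.7959e+02 1.4000e-01 9.1880e+01] gap 0.0483 F [-0.1 -0.1 -0.5] t 37.32
turn z units 0.02
shift units if turned first [ 6.37 -8.23  0.93]
level rotvec units [0.06 0.02 0.02]
shift units [ 6.39 -8.23  0.85]
```

View pics/cc2.png

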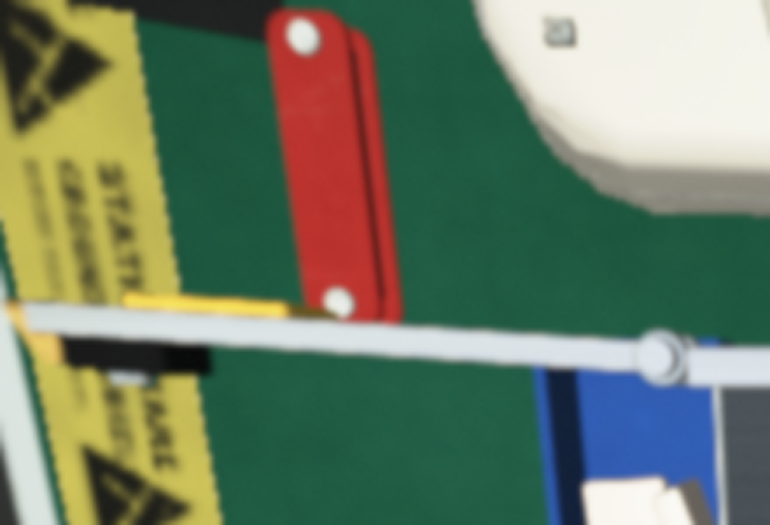

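Emit:
carry_out([
  [0,[0.71,-0.915,0],[0.04,0,0]],
  [0,[0.71,-0.915,0],[0,0,0]],
  [0,[0.71,-0.915,0],[0,0,0]],
  [0,[0.71,-0.915,0],[0,0,0]],
  [0,[0.71,-0.915,0],[0,0,0]],
  [0,[0.71,-0.915,0],[0,0,0]],
  [0,[0.71,-0.915,0],[0,0,0]],
  [0,[0.71,-0.915,0],[0,0,0]],
  [0,[0.71,-0.915,0],[0,0,0]],
  [0,[0,0,0],[0,0,0]],
  [0,[0,0,0],[0,0,0]],
], force=40)

```text
clock: 38.23
tool_pos: [0.4254, 0.0683, 0.1449]
eef_rot: [-179.7, 0.0, 92.0]
wrist_force: [0.6, -0.9, -0.9]
finger_gap: -0.0001
```

```bash
python3 - <<'E'
from car import *
p=b2w(-195,129)
go(env,*p,.030,91.76)
im=env.read_camera("wrist"); cv2.imwrite("pics/dd_wrist.png",im[:,:,::-1])
im=env.read_camera("side"); crop(im,150,150,300,280,5,"pics/dd_side.png")
E
```

```text
now [0.4254 0.0683 0.1449] [-1.797e+02  3.000e-02  9.196e+01] gap -0.0001 F [ 0.6 -0.9 -0.9] t 38.23
turn z units 0.03
shift units if turned first [-0.05  0.15  5.75]
level rotvec units [-0.04  0.01  0.03]
shift units [-0.05  0.18  5.74]
```

View pics/dd_wrist.png

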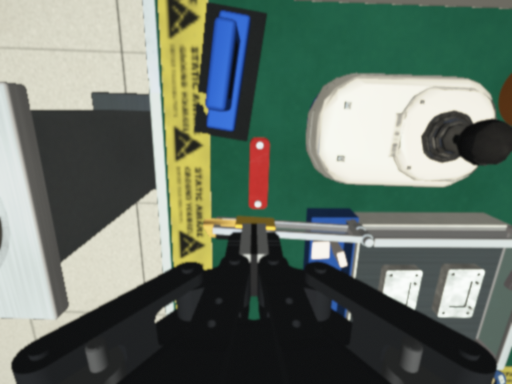

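View pics/dd_side.png

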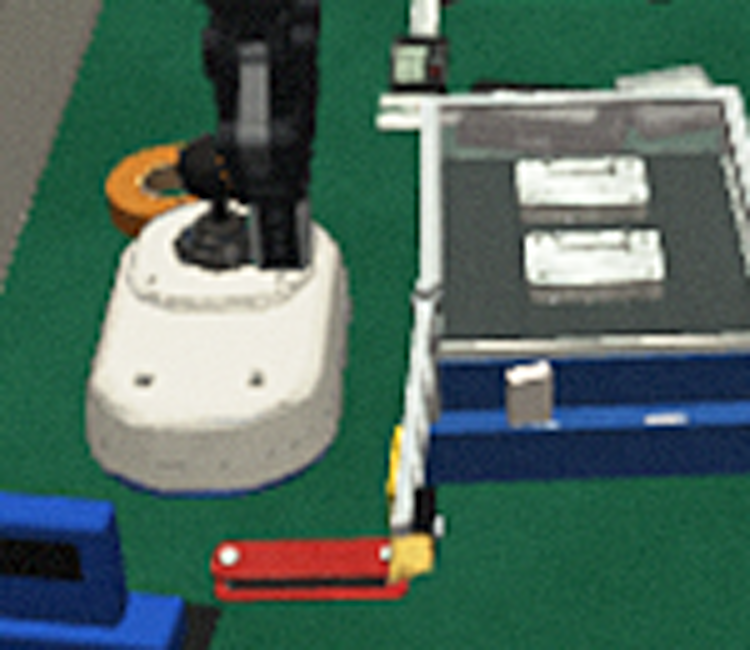

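```bash
python3 - <<'E'
from car import *
cs=cam(env,"side"); p=env.state()["tool_pos"]
for off in(-.0145,0,.0145):
  for h in(0,.01,.02,.025,.03): print(off,h,((proj(cs,[p+[off,0,h]])[0]-[150,150])*5).round(0))
c=cam(env,"wrist")
print("pad", w2b(ray(c,[[237,218],[273,218]],.072)[0]), w2b(ray(c,[[273,218]],.072)[0]), w2b(ray(c,[[367,241]],.078)[0]), w2b(ray(c,[[215,229]],.074)[0]))
E
```

```text
-0.0145 0 [287. 330.]
-0.0145 0.01 [285. 309.]
-0.0145 0.02 [283. 287.]
-0.0145 0.025 [282. 276.]
-0.0145 0.03 [281. 265.]
0 0 [290. 308.]
0 0.01 [288. 287.]
0 0.02 [286. 265.]
0 0.025 [285. 254.]
0 0.03 [284. 243.]
0.0145 0 [294. 286.]
0.0145 0.01 [292. 265.]
0.0145 0.02 [290. 243.]
0.0145 0.025 [289. 233.]
0.0145 0.03 [288. 222.]
pad [-213.48753065  101.51721995] [-178.92088808  101.64898841] [-88.67254738  80.71429499] [-234.76779187   90.82293667]
```

Emit:
carry_out([
  [0,[0,0.1,0.7],[-0.02,0,0]],
  [0,[0,0,1],[0,0,0]],
  [0,[0,0,1],[0,0,0]],
  [0,[0,0,1],[0,0,0]],
  [0,[0,0,1],[0,0,0]],
  [0,[0,0,0.9],[0,0,0]],
  [0,[0,0,0],[0,0,0]],
  [0,[0,0,0],[0,0,0]],
])

```text
clock: 39.0
tool_pos: [0.4278, 0.0673, 0.0324]
eef_rot: [-179.7, 0.0, 91.8]
wrist_force: [-0.1, 0.5, 0.6]
finger_gap: 0.0001
```

```bash
python3 - <<'E'
from car import *
go(env,z=.030); print(w2b(env.state()["tool_pos"]))
im=env.read_camera("side"); crop(im,150,150,300,280,5,"pics/ee_side.png")
E
```

```text
now [0.4278 0.0673 0.0324] [-1.7973e+02  3.0000e-02  9.1830e+01] gap 0.0001 F [-0.1  0.5  0.6] t 39.0
shift units [0.   0.   0.12]
[-195.63113225  129.0104928 ]
```

View pics/ee_side.png

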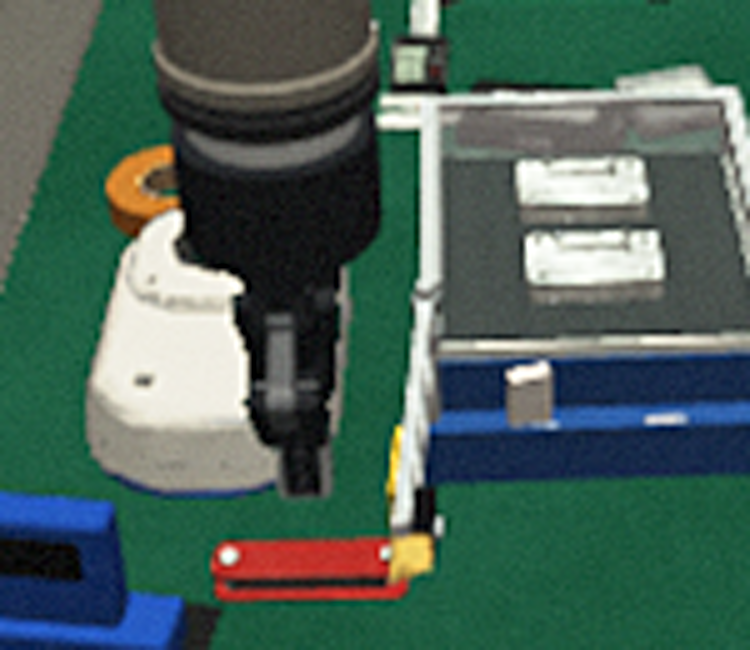

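Emit:
carry_out([
  [0,[-0.5,0,0],[0,0,0]],
  [0,[-0.3,0,0],[0,0,0]],
  [0,[-0.25,0,0],[0,0,0]],
  [0,[-0.33,-0.04,0],[0,0,-0.48]],
  [0,[-0.33,-0.04,0],[0,0,-0.48]],
  [0,[-0.33,-0.04,0],[0,0,-0.48]],
  [0,[-0.33,-0.04,0],[0,0,-0.48]],
  [0,[-0.33,-0.04,0],[0,0,-0.48]],
  [0,[-0.33,-0.04,0],[0,0,-0.48]],
])

```text
clock: 39.8
tool_pos: [0.4307, 0.0063, 0.0336]
eef_rot: [-179.9, -0.0, 111.8]
wrist_force: [-0.4, 0.4, 0.2]
finger_gap: 0.0001
```

```bash
python3 - <<'E'
from car import *
go(env,z=.030); print(w2b(env.state()["tool_pos"]))
im=env.read_camera("side"); crop(im,150,150,300,280,5,"pics/ff_side.png")
im=env.read_camera("wrist"); cv2.imwrite("pics/ff_wrist.png",im[:,:,::-1])
E
```

```text
now [0.4307 0.0063 0.0336] [-179.89   -0.    111.81] gap 0.0001 F [-0.4  0.4  0.2] t 39.8
shift units [-0.    0.    0.18]
[-194.56481193   67.94722556]
```

View pics/ff_side.png

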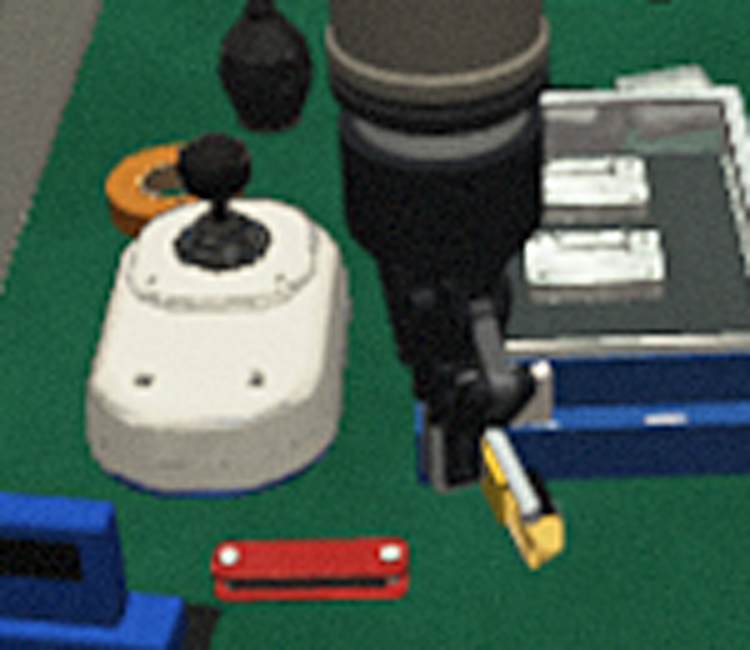

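View pics/ff_wrist.png

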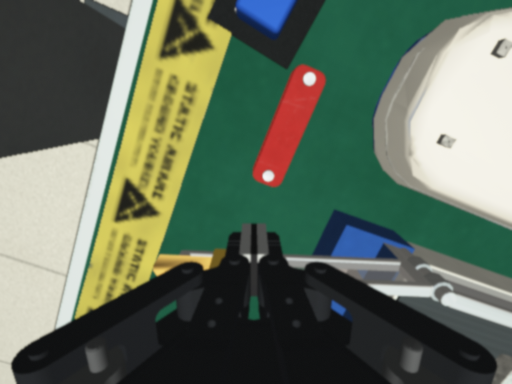

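Emit:
carry_out([
  [0,[-0.33,-0.06,0],[0,0,-0.48]],
  [0,[-0.33,-0.06,0],[0,0,-0.48]],
  [0,[-0.33,-0.06,0],[0,0,-0.48]],
  [0,[-0.33,-0.06,0],[0,0,-0.48]],
  [0,[-0.33,-0.06,0],[0,0,-0.48]],
  [0,[-0.33,-0.06,0],[0,0,-0.48]],
  [0,[-0.33,-0.06,0],[0,0,-0.48]],
  [0,[-0.33,-0.06,0],[0,0,-0.48]],
  [0,[-0.33,-0.06,0],[0,0,-0.48]],
  [0,[-0.33,-0.06,0],[0,0,-0.48]],
  [0,[-0.33,-0.06,0],[0,0,-0.48]],
])

```text
clock: 40.82
tool_pos: [0.4647, -0.0572, 0.0333]
eef_rot: [-179.9, -0.1, 148.0]
wrist_force: [0.5, -0.1, 0.2]
finger_gap: -0.0002
```

```bash
python3 - <<'E'
from car import *
go(env,z=.030); q=w2b(env.state()["tool_pos"])-[-88,80]; print(q,np.hypot(*q))
im=env.read_camera("side"); crop(im,200,130,350,260,5,"pics/gg_side.png")
im=env.read_camera("wrist"); cv2.imwrite("pics/gg_wrist.png",im[:,:,::-1])
E
```

```text
now [ 0.4647 -0.0572  0.0333] [-1.7991e+02 -9.0000e-02  1.4801e+02] gap -0.0002 F [ 0.5 -0.1  0.2] t 40.82
shift units [-0.    0.    0.17]
[-74.53076895 -76.5647212 ] 106.85032547424751
```

View pics/gg_side.png

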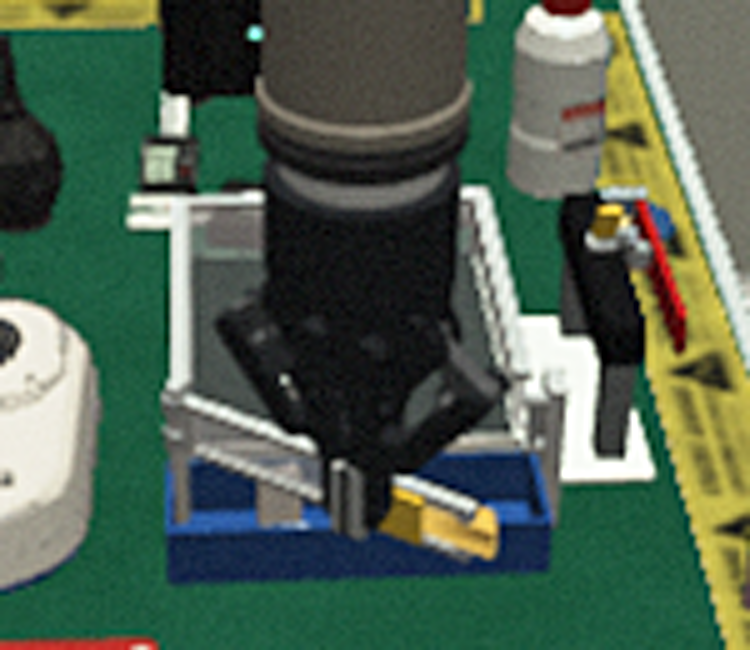

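View pics/gg_wrist.png

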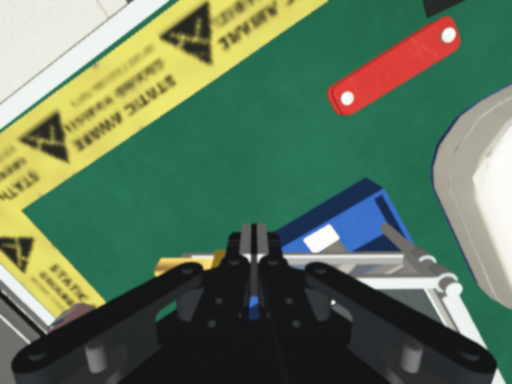

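Emit:
carry_out([
  [0,[-0.33,-0.06,0],[0,0,-0.48]],
  [0,[-0.33,-0.06,0],[0,0,-0.48]],
  [0,[-0.33,-0.06,0],[0,0,-0.48]],
  [0,[-0.33,-0.06,0],[0,0,-0.48]],
  [0,[-0.33,-0.06,0],[0,0,-0.48]],
  [0,[-0.33,-0.06,0],[0,0,-0.48]],
  [0,[-0.33,-0.06,0],[0,0,-0.48]],
  [0,[-0.33,-0.06,0],[0,0,-0.48]],
  [0,[0,0,0],[0,0,0]],
])

```text
clock: 41.67
tool_pos: [0.5104, -0.084, 0.0329]
eef_rot: [-180.0, -0.2, 174.3]
wrist_force: [-1.0, 0.0, -0.2]
finger_gap: -0.0003
```

```bash
python3 - <<'E'
from car import *
go(env,z=.030); q=w2b(env.state()["tool_pos"])-[-88,80]; print(q,np.hypot(*q))
im=env.read_camera("side"); crop(im,200,130,350,260,5,"pics/hh_side.png")
im=env.read_camera("wrist"); cv2.imwrite("pics/hh_wrist.png",im[:,:,::-1])
E
```

```text
now [ 0.5104 -0.084   0.0329] [-1.7996e+02 -1.6000e-01  1.7433e+02] gap -0.0003 F [-1.   0.  -0.2] t 41.67
shift units [-0.    0.    0.15]
[ -29.69191451 -104.81222891] 108.93673905877021
```

View pics/hh_side.png

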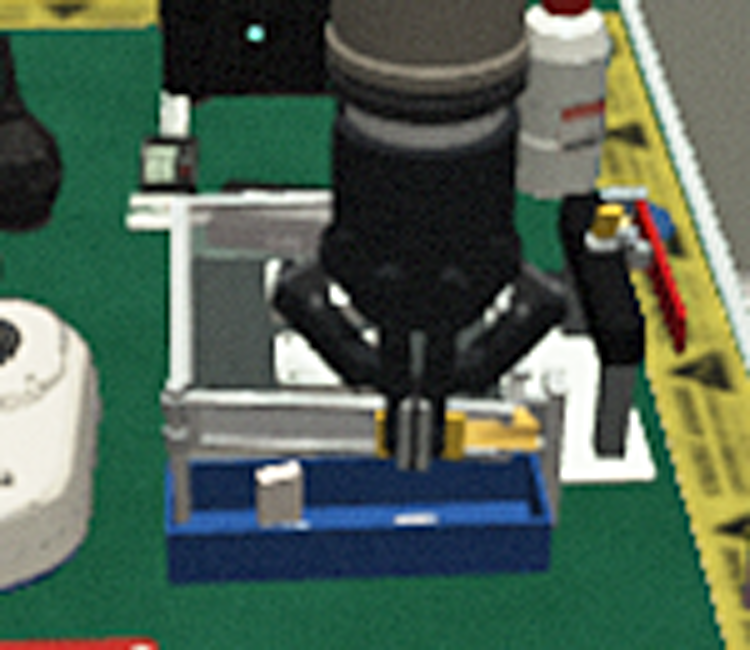

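View pics/hh_wrist.png

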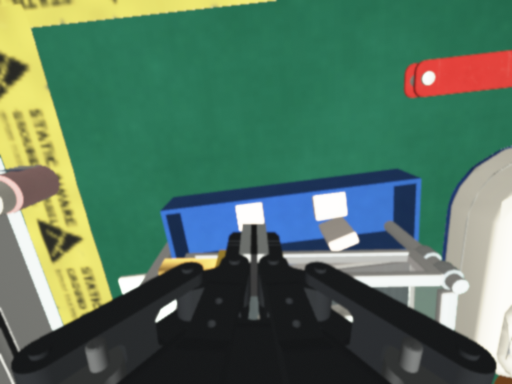

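Emit:
carry_out([
  [0,[-0.12,-0.01,0],[0,0,-0.15]],
  [0,[-0.12,-0.01,0],[0,0,-0.15]],
  [0,[-0.12,-0.01,0],[0,0,-0.15]],
  [0,[-0.12,-0.01,0],[0,0,-0.15]],
  [0,[-0.12,-0.01,0],[0,0,-0.15]],
  [0,[0,0,0],[0,0,0]],
])

```text
clock: 42.27
tool_pos: [0.5223, -0.0858, 0.0328]
eef_rot: [-180.0, -0.2, 179.6]
wrist_force: [-1.0, -0.4, 1.1]
finger_gap: 0.0001
```

Emit:
carry_out([
  [0,[-0.1,0,0],[0,0,-0.1]],
  [0,[-0.1,0,0],[0,0,-0.1]],
  [0,[0,0,0],[0,0,0]],
])

```text
clock: 42.52
tool_pos: [0.5224, -0.0859, 0.0327]
eef_rot: [-180.0, -0.6, -179.0]
wrist_force: [-14.4, -3.6, 9.6]
finger_gap: -0.0003
```

```bash
python3 - <<'E'
from car import *
go(env,z=.030,yaw=181.8); q=w2b(env.state()["tool_pos"])-[-88,80]; print(q,np.hypot(*q))
im=env.read_camera("side"); crop(im,200,130,350,260,5,"pics/ii_side.png")
E
```

```text
now [ 0.5224 -0.0859  0.0327] [-180.     -0.61 -179.02] gap -0.0003 F [-14.4  -3.6   9.6] t 42.52
turn z units -0.12
shift units if turned first [ 0.   -0.    0.13]
level rotvec units [ 0.   -0.09 -0.12]
shift units [-0.    0.    0.13]
[ -17.73771604 -107.08617101] 108.54526517534471
```

View pics/ii_side.png

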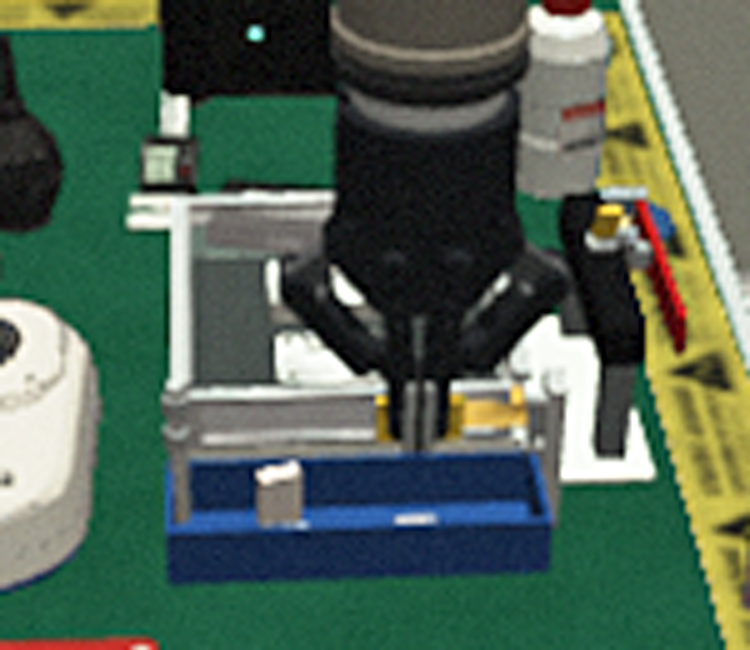

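Emit:
carry_out([
  [0,[-0.06,0,0],[0,0,0]],
  [0,[0,0,0],[0,0,0]],
  [0,[0,0,0],[0,0,0]],
])

```text
clock: 42.82
tool_pos: [0.5224, -0.0859, 0.0327]
eef_rot: [180.0, -0.7, -179.0]
wrist_force: [-18.9, -4.4, 12.9]
finger_gap: -0.0
```

Emit:
carry_out([
  [0,[0.3,0,0],[0,0,0]],
  [0,[0.6,0,0],[0,0,0]],
  [0,[0.8,0,0],[0,0,0]],
  [0,[0.8,0,-0.5],[0,0,0]],
  [0,[0,0,-1],[0,0,0]],
  [0,[0,0,-1],[0,0,0]],
  [0,[0,0,-1],[0,0,0]],
  [0,[0,0,-1],[0,0,0]],
  [0,[0,0,-1],[0,0,0]],
  [0,[0,0,0],[0,0,0]],
])

```text
clock: 43.65
tool_pos: [0.4805, -0.0874, 0.1469]
eef_rot: [-179.8, 0.3, -179.1]
wrist_force: [0.8, 0.2, -0.3]
finger_gap: 0.0002
```

```bash
python3 - <<'E'
from car import *
go(env)
s=env.state()
im=env.read_camera("wrist"); cv2.imwrite("pics/jj_wrist.png",im[:,:,::-1])
im=env.read_camera("side"); crop(im,200,130,350,260,5,"pics/jj_side.png")
E
```

```text
now [ 0.4805 -0.0874  0.1469] [-179.81    0.33 -179.09] gap 0.0002 F [ 0.8  0.2 -0.3] t 43.65
shift units [0. 0. 0.]
```

View pics/jj_side.png

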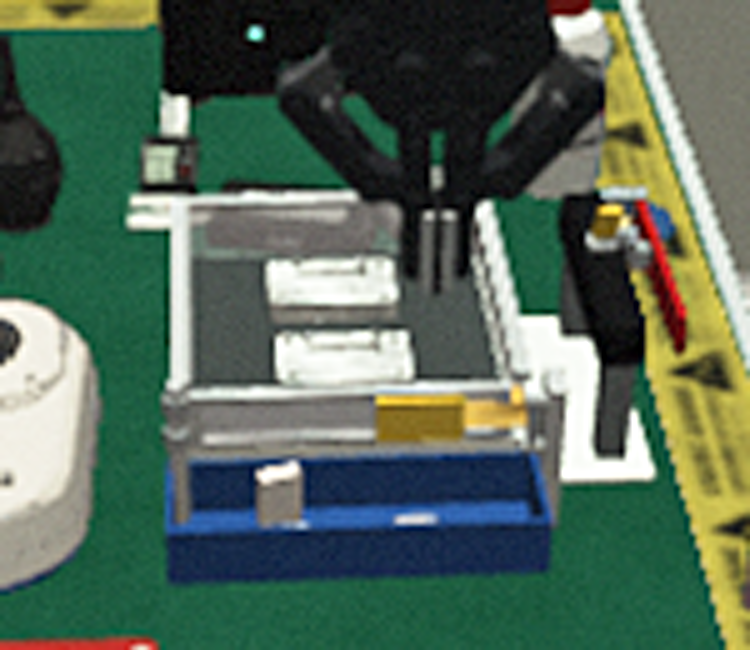

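View pics/jj_wrist.png

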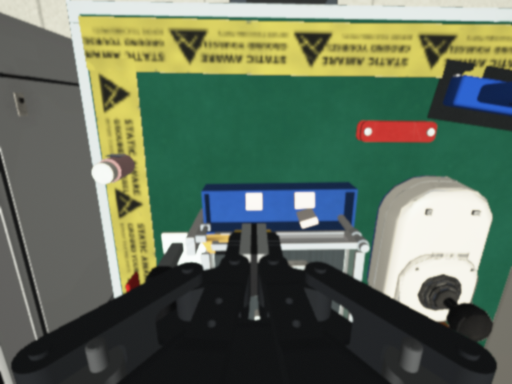

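```bash
python3 - <<'E'
from car import *
p=b2w(-48,-127);print(p)
go(env,*p,.14,181.76)
E
```

```text
[ 0.58322319 -0.18401431]
now [ 0.4784 -0.0867  0.1435] [-1.7992e+02  1.0000e-02 -1.7909e+02] gap 0.0 F [0.9 0.  0.7] t 43.75
turn z units -0.12
shift units if turned first [-5.09 -5.02  0.18]
level rotvec units [-0.01  0.   -0.12]
shift units [-5.16 -4.95  0.18]
```

Emit:
carry_out([
  [0,[-0.85,-0.84,0],[0,0,-0.12]],
  [0,[-0.85,-0.84,0],[0,0,0]],
  [0,[-0.85,-0.84,0],[0,0,0]],
  [0,[-0.85,-0.84,0],[0,0,0]],
  [0,[-0.85,-0.84,0],[0,0,0]],
  [0,[-0.85,-0.84,0],[0,0,0]],
  [0,[0,0,0],[0,0,0]],
  [0,[0,0,0],[0,0,0]],
])

```text
clock: 44.42
tool_pos: [0.5821, -0.1848, 0.1406]
eef_rot: [180.0, -0.3, -178.3]
wrist_force: [0.1, 0.3, -0.7]
finger_gap: 0.0
```

```bash
python3 - <<'E'
from car import *
p=b2w(-48,-127);print(p)
go(env,*p,.08,181.76)
im=env.read_camera("wrist"); cv2.imwrite("pics/kk_wrist.png",im[:,:,::-1])
im=env.read_camera("side"); crop(im,230,100,380,230,5,"pics/kk_side.png")
im=env.read_camera("top"); crop(im,210,130,340,230,6,"pics/kk_top.png")
E
```

```text
[ 0.58322319 -0.18401431]
now [ 0.5821 -0.1848  0.1406] [ 179.95   -0.28 -178.32] gap 0.0 F [ 0.1  0.3 -0.7] t 44.42
turn z units -0.01
shift units if turned first [-0.06  0.04  3.03]
level rotvec units [ 0.01 -0.04 -0.01]
shift units [-0.07  0.04  3.03]
```

View pics/kk_side.png

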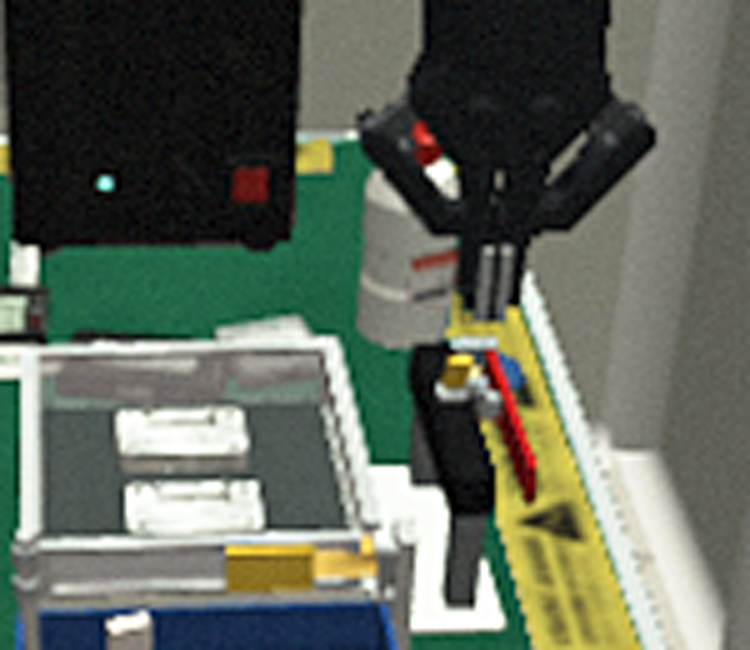

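View pics/kk_wrist.png

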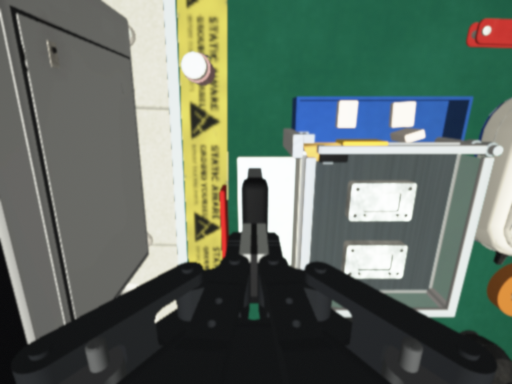

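View pics/kk_top.png

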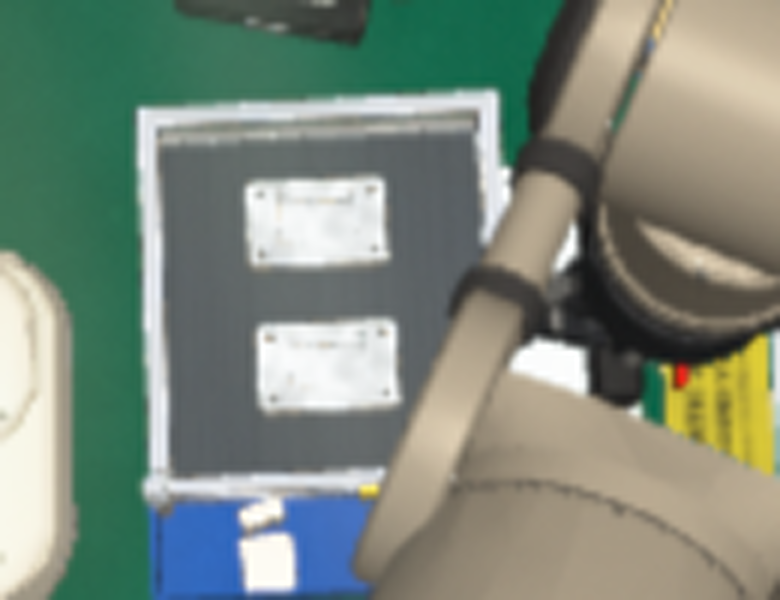

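```bash
python3 - <<'E'
from car import *
im=cv2.imread("pics/kk_wrist.png")[:,:,::-1]; crop(im,270,120,370,180,8,"pics/kk2.png")
c=cam(env,"wrist")
for n,u,v,z in[("hinge",490,149,.078),("gateR",330,147,.074),("wall FR",304,160,.076),("bar near",254,172,.089),("bar L",243,180,.089),("bar R",267,180,.089),("padfree",223,188,.087)]: print(n,w2b(ray(c,[[u,v]],z)[0]).round(1))
E
```

```text
hinge [-89.9  76.5]
gateR [-91.1 -59.6]
wall FR [-80.1 -82. ]
bar near [ -72.3 -125.8]
bar L [ -65.4 -135. ]
bar R [ -65.4 -114.8]
padfree [ -57.8 -152.3]
```

View pics/kk2.png

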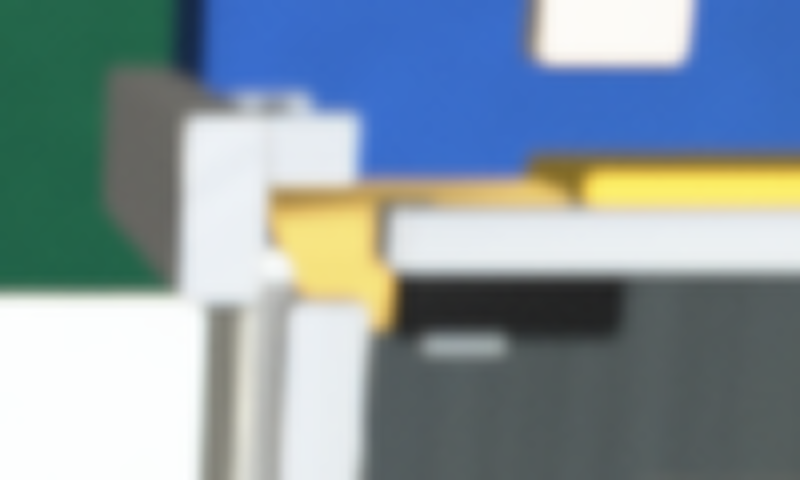

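Emit:
carry_out([
  [0,[0,0.04,1],[0,0,0]],
  [0,[0,0,1],[0,0,0]],
  [0,[0,0,0.7],[0,0,0]],
  [0,[0,0,0.2],[0,0,0]],
  [0,[0,0,0],[0,0,0]],
  [0,[0,0,0],[0,0,0]],
])

```text
clock: 45.07
tool_pos: [0.5825, -0.1835, 0.0856]
eef_rot: [-179.9, -0.1, -178.2]
wrist_force: [-0.0, -0.8, 0.6]
finger_gap: 0.0002
```

```bash
python3 - <<'E'
from car import *
go(env,z=.08); print(w2b(env.state()["tool_pos"]))
im=env.read_camera("side"); crop(im,260,130,360,220,8,"pics/ll_side.png")
E
```

```text
now [ 0.5825 -0.1835  0.0856] [-1.7995e+02 -1.0000e-01 -1.7824e+02] gap 0.0002 F [-0.  -0.8  0.6] t 45.07
shift units [-0.    0.    0.28]
[ -48.70615412 -126.47707651]
```

View pics/ll_side.png

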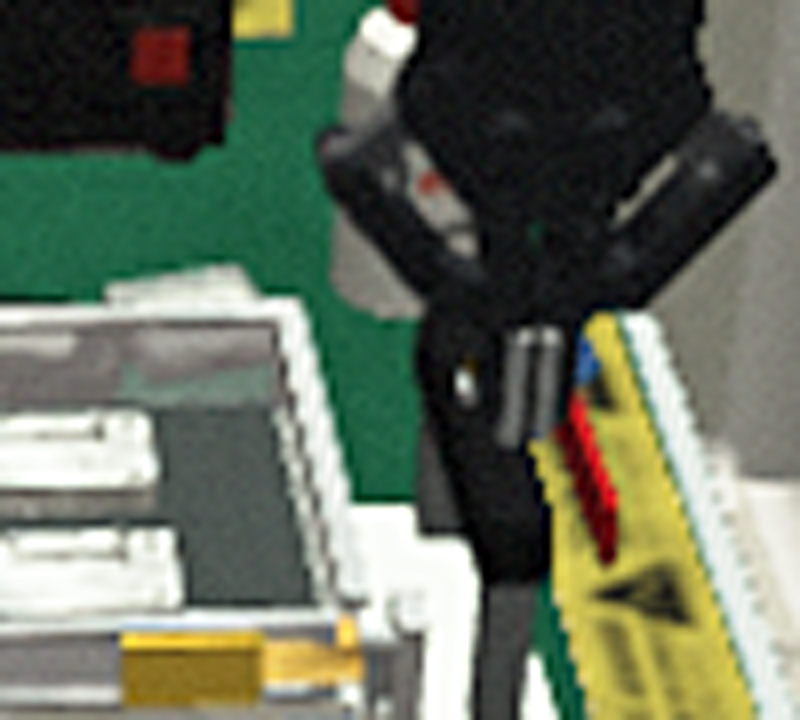

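Emit:
carry_out([
  [0,[0,0,0.2],[0,0,0]],
  [0,[-0.25,0,0],[0,0,0]],
  [0,[-0.25,0,0],[0,0,0]],
  [0,[-0.25,0,0],[0,0,0]],
  [0,[-0.25,0,0],[0,0,0]],
  [0,[-0.25,0,0],[0,0,0]],
  [0,[-0.25,0,0],[0,0,0]],
  [0,[-0.25,0,0],[0,0,0]],
  [0,[-0.25,0,0],[0,0,0]],
  [0,[0,0,0],[0,0,0]],
])

```text
clock: 45.95
tool_pos: [0.6232, -0.1825, 0.0806]
eef_rot: [-180.0, -0.1, -178.2]
wrist_force: [-0.1, -0.5, 0.9]
finger_gap: 0.0003
```

```bash
python3 - <<'E'
from car import *
go(env,z=.08); print(w2b(env.state()["tool_pos"]))
im=env.read_camera("side"); crop(im,260,130,360,220,8,"pics/mm_side.png")
E
```

```text
now [ 0.6232 -0.1825  0.0806] [-1.7996e+02 -1.1000e-01 -1.7824e+02] gap 0.0003 F [-0.1 -0.5  0.9] t 45.95
shift units [-0.    0.    0.03]
[  -7.96142802 -126.70794478]
```

View pics/mm_side.png

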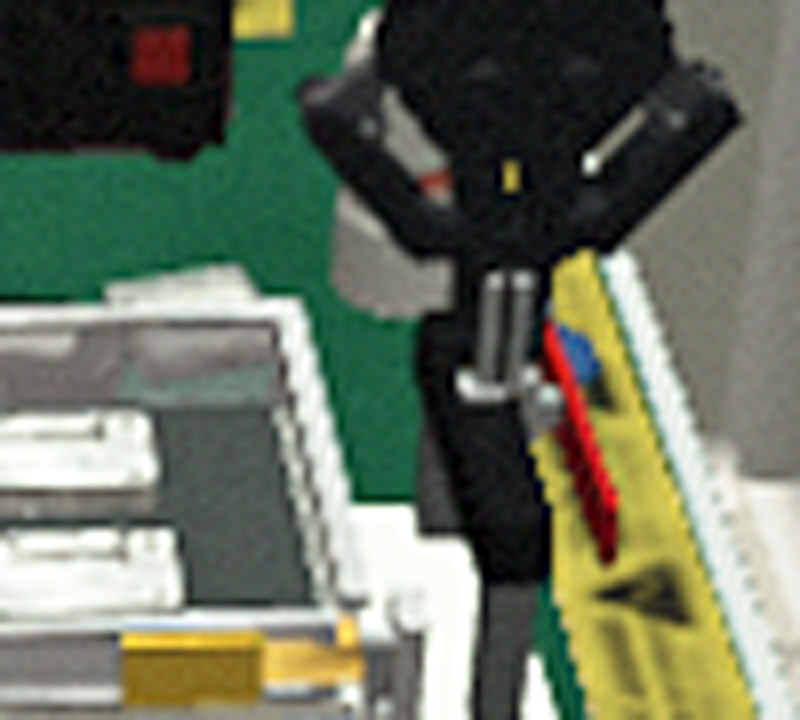

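Emit:
carry_out([
  [0,[-0.15,0,0],[0,0,0]],
  [0,[-0.15,0,0],[0,0,0]],
  [0,[-0.15,0,0],[0,0,0]],
  [0,[0,0,0],[0,0,0]],
])

```text
clock: 46.33
tool_pos: [0.6312, -0.1822, 0.0803]
eef_rot: [-180.0, -0.2, -178.3]
wrist_force: [-2.7, 1.1, 0.1]
finger_gap: -0.0
```

Emit:
carry_out([
  [0,[-0.15,0,0],[0,0,0]],
  [0,[-0.1,0,0],[0,0,0]],
  [0,[0,0,0],[0,0,0]],
])

```text
clock: 46.58
tool_pos: [0.6315, -0.1821, 0.0801]
eef_rot: [179.9, -0.8, -178.3]
wrist_force: [-18.8, -0.3, 8.0]
finger_gap: -0.0001
```

Emit:
carry_out([
  [0,[0.4,0,0],[0,0,0]],
  [0,[0.8,0,-0.4],[0,0,0]],
  [0,[1,0,-0.8],[0,0,0]],
  [0,[1,0,-1],[0,0,0]],
  [0,[1,0,-1],[0,0,0]],
  [0,[1,0,0],[0,0,0]],
  [0,[0,0,0],[0,0,0]],
])

```text
clock: 47.17
tool_pos: [0.531, -0.1855, 0.1467]
eef_rot: [-179.9, -0.0, -178.3]
wrist_force: [0.8, -0.1, -0.5]
finger_gap: -0.0002
```

```bash
python3 - <<'E'
from car import *
go(env,z=.08); print(w2b(env.state()["tool_pos"]))
im=env.read_camera("side"); crop(im,260,130,360,220,8,"pics/nn_side.png")
im=env.read_camera("top"); crop(im,270,130,340,220,7,"pics/nn_top.png")
E
```

```text
now [ 0.531  -0.1855  0.1467] [-1.7990e+02 -3.0000e-02 -1.7831e+02] gap -0.0002 F [ 0.8 -0.1 -0.5] t 47.17
shift units [-0.    0.01  3.34]
[-100.24461812 -126.9211503 ]
```

View pics/nn_side.png

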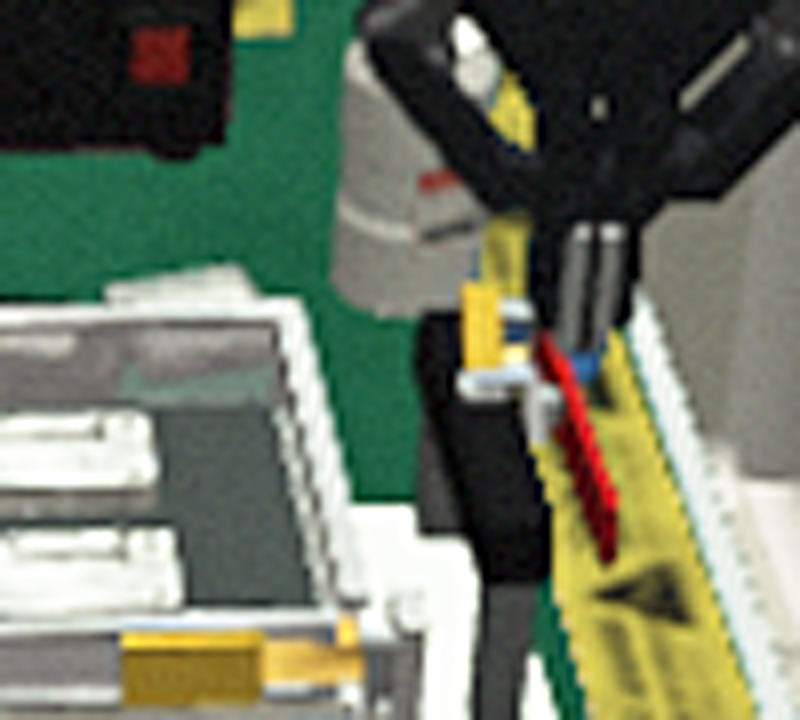

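View pics/nn_top.png

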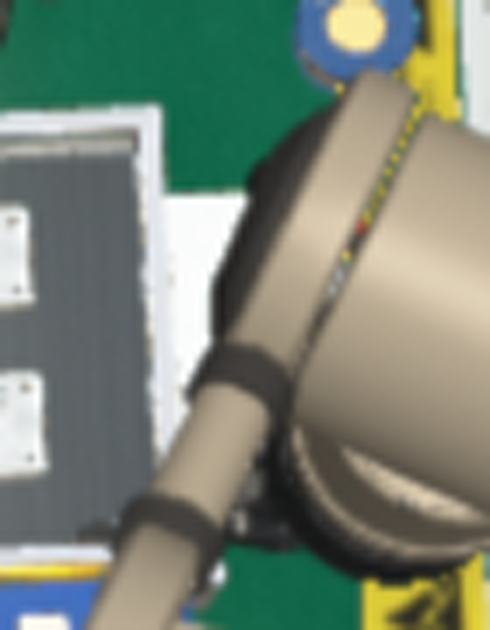

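```bash
python3 - <<'E'
from car import *
cs=cam(env,"side")
L=28
for a in (-.6,.2,.3,.4,.5,.6):
    q=b2w(5+L*np.sin(a),-127); print(a,((proj(cs,[[*q,.094+L*np.cos(a)/1000]])[0]-[260,130])*8).round(0))
q=b2w(5,-127); print("pivot",((proj(cs,[[*q,.094]])[0]-[260,130])*8).round(0))
E
```

```text
-0.6 [500. 331.]
0.2 [489. 283.]
0.3 [487. 280.]
0.4 [485. 279.]
0.5 [484. 278.]
0.6 [482. 278.]
pivot [485. 371.]
```

```bash
python3 - <<'E'
from car import *
p=b2w(-38,-133);print(p)
go(env,*p,.135,181.76)
E
```

```text
[ 0.59340275 -0.18970435]
now [ 0.533  -0.1855  0.1455] [-1.7993e+02 -3.0000e-02 -1.7830e+02] gap -0.0001 F [-0.2  0.1  0.3] t 47.27
turn z units -0.01
shift units if turned first [-3.01 -0.3   0.53]
level rotvec units [-0.01 -0.   -0.01]
shift units [-3.01 -0.3   0.52]
```

Emit:
carry_out([
  [70,[-0.75,-0.08,0.1],[0,0,0]],
  [70,[-0.75,-0.08,0.1],[0,0,0]],
  [70,[-0.75,-0.08,0.1],[0,0,0]],
  [70,[-0.76,-0.06,0.1],[0,0,0]],
  [70,[0,0,0],[0,0,0]],
  [70,[0,0,0],[0,0,0]],
])

```text
clock: 47.77
tool_pos: [0.5935, -0.189, 0.1355]
eef_rot: [180.0, -0.2, -178.2]
wrist_force: [-0.9, -0.5, 0.4]
finger_gap: 0.0596
```

```bash
python3 - <<'E'
from car import *
p=b2w(-38,-133);print(p)
go(env,*p,.038,181.76)
im=env.read_camera("wrist"); cv2.imwrite("pics/oo_wrist.png",im[:,:,::-1])
c=cam(env,"wrist")
E
```

```text
[ 0.59340275 -0.18970435]
now [ 0.5935 -0.189   0.1355] [ 180.     -0.2  -178.21] gap 0.0596 F [-0.9 -0.5  0.4] t 47.77
turn z units 0.01
shift units if turned first [ 0.   -0.03  4.87]
level rotvec units [ 0.   -0.03  0.01]
shift units [-0.01 -0.03  4.87]
```

View pics/oo_wrist.png

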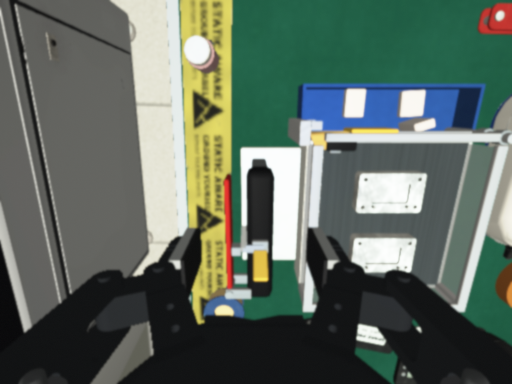

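```bash
python3 - <<'E'
from car import *
s=env.state(); c=cam(env,"wrist",s)
im=cv2.imread("pics/oo_wrist.png")[:,:,::-1]; crop(im,200,150,330,310,4.5,"pics/oo2.png")
for n,u,v,z in [("bar left top",273,200,.089),("bar right top",248,200,.089),("pad outer top",223,200,.087),("pad free",227,177,.087),("bar front",260,167,.089),("lever tip",261,281,.117),("lever base",261,250,.094),("wall",311,200,.076),("wall in",321,200,.076)]: print(n,w2b(ray(c,[[u,v]],z)[0]).round(1))
print("tool",w2b(s["tool_pos"]), proj(c,[s["tool_pos"]-[0,0,.05]]))
E
```

```text
bar left top [ -38.7 -115.7]
bar right top [ -38.7 -136.6]
pad outer top [ -38.  -157.8]
pad free [ -58.  -153.8]
bar front [ -66.8 -126.7]
lever tip [  20. -126.]
lever base [   5.3 -125.5]
wall [-34.2 -80.9]
wall in [-34.2 -72. ]
tool [ -38.56027366 -132.32610318] [[253.10656388 198.87500285]]
```

View pics/oo2.png

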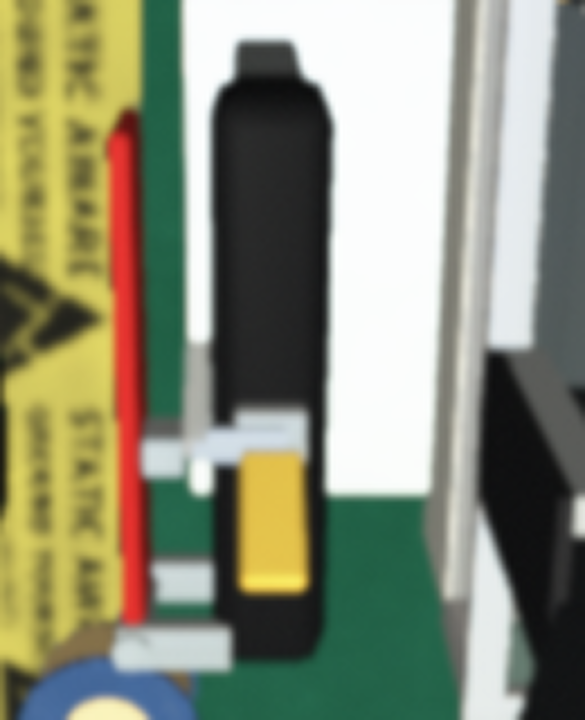

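Emit:
carry_out([
  [70,[0,-0.08,0.5],[0,0,0]],
  [70,[0,0,1],[0,0,0]],
  [70,[0,0,1],[0,0,0]],
  [70,[0,0,1],[0,0,0]],
  [70,[0,0,0.8],[0,0,0]],
  [70,[0,0,0.5],[0,0,0]],
  [70,[0,0,0],[0,0,0]],
  [70,[0,0,0],[0,0,0]],
])

```text
clock: 48.48
tool_pos: [0.5923, -0.1911, 0.0406]
eef_rot: [-180.0, -0.2, -178.3]
wrist_force: [-0.4, 0.0, 0.3]
finger_gap: 0.0598
```

```bash
python3 - <<'E'
from car import *
go(env,z=.038); print(w2b(env.state()["tool_pos"]))
im=env.read_camera("wrist"); cv2.imwrite("pics/pp_wrist.png",im[:,:,::-1])
im=env.read_camera("side"); crop(im,260,130,360,220,8,"pics/pp_side.png")
E
```

```text
now [ 0.5923 -0.1911  0.0406] [-179.99   -0.18 -178.27] gap 0.0598 F [-0.4  0.   0.3] t 48.48
shift units [-0.    0.    0.13]
[ -39.1576217 -134.3603583]
```

View pics/pp_wrist.png

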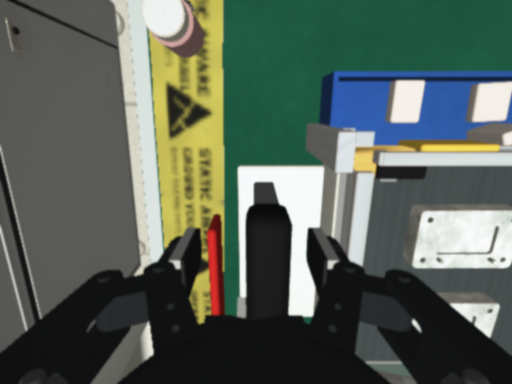

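View pics/pp_side.png

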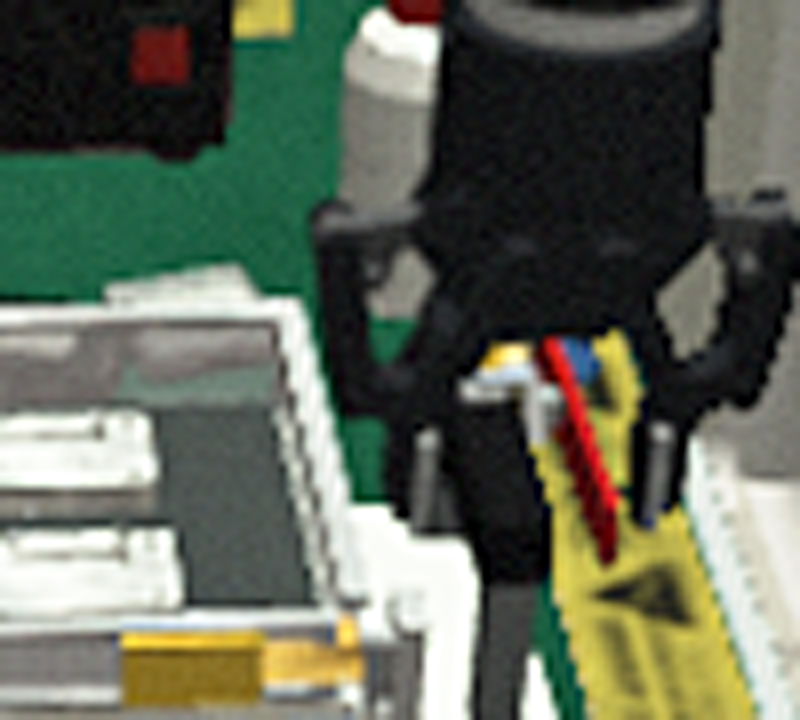

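```bash
python3 - <<'E'
from car import *
cs=cam(env,"side")
for z in (.055,.06,.065,.07,.075):
  for x in (-50,-39): print(z,x,((proj(cs,[[*b2w(x,-166),z]])[0]-[260,130])*8).round(0), ((proj(cs,[[*b2w(x,-103),z]])[0]-[260,130])*8).round(0))
E
```

```text
0.055 -50 [638. 576.] [426. 583.]
0.055 -39 [630. 555.] [420. 562.]
0.06 -50 [640. 563.] [427. 569.]
0.06 -39 [632. 542.] [421. 548.]
0.065 -50 [641. 549.] [428. 555.]
0.065 -39 [634. 528.] [422. 534.]
0.07 -50 [643. 534.] [429. 541.]
0.07 -39 [635. 514.] [423. 520.]
0.075 -50 [645. 520.] [430. 526.]
0.075 -39 [637. 499.] [424. 506.]
```

Emit:
carry_out([
  [70,[0,0,0.15],[0,0,0]],
  [62,[0,0.05,0.05],[0,0,0]],
  [55,[0,0.05,0],[0,0,0]],
  [48,[0,0.05,0],[0,0,0]],
  [44,[0,0,0],[0,0,0]],
  [44,[0,0,0],[0,0,0]],
], force=30)

```text
clock: 49.08
tool_pos: [0.593, -0.1898, 0.038]
eef_rot: [-179.8, -0.0, -178.3]
wrist_force: [-2.4, -6.5, 4.2]
finger_gap: 0.0379
```

Emit:
carry_out([
  [38,[0,0.05,0],[0,0,0]],
  [30,[0,0,0],[0,0,0]],
  [20,[0,0,0],[0,0,0]],
  [10,[0,0,0],[0,0,0]],
  [10,[0,0,0],[0,0,0]],
], force=30)

```text
clock: 49.5
tool_pos: [0.5932, -0.1874, 0.0385]
eef_rot: [-179.9, -0.0, -178.3]
wrist_force: [-2.4, 0.4, 8.7]
finger_gap: 0.0309
```

```bash
python3 - <<'E'
from car import *
go(env); print(w2b(env.state()["tool_pos"]))
im=env.read_camera("wrist"); cv2.imwrite("pics/qq_wrist.png",im[:,:,::-1])
E
```

```text
now [ 0.5932 -0.1874  0.0385] [-1.7991e+02 -1.0000e-02 -1.7828e+02] gap 0.0309 F [-2.4  0.4  8.7] t 49.5
shift units [0. 0. 0.]
[ -38.11000629 -130.66005509]
```

View pics/qq_wrist.png

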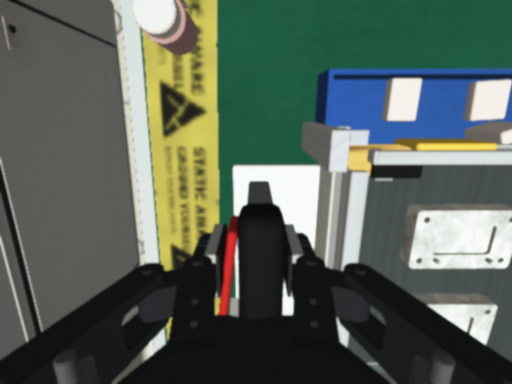

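Emit:
carry_out([
  [0,[0,0,0],[0,0,0]],
  [0,[0,0,0],[0,0,0]],
  [0,[0,0,0],[0,0,0]],
  [0,[0,0,0],[0,0,0]],
  [0,[0,0,0],[0,0,0]],
  [0,[0,0,0],[0,0,0]],
  [0,[0,0,0],[0,0,0]],
  [0,[0,0,0],[0,0,0]],
  [0,[0,0,0],[0,0,0]],
  [0,[0,0,0],[0,0,0]],
  [0,[0,0,0],[0,0,0]],
  [0,[0,0,0],[0,0,0]],
], force=50)

```text
clock: 50.55
tool_pos: [0.5932, -0.1871, 0.0386]
eef_rot: [-179.9, -0.0, -178.3]
wrist_force: [-1.6, 3.0, 9.9]
finger_gap: 0.0298
```

Emit:
carry_out([
  [0,[0,0,0],[0,0,0]],
  [0,[0,0,0],[0,0,0]],
  [0,[0,0,0],[0,0,0]],
  [0,[0,0,0],[0,0,0]],
  [0,[0,0,0],[0,0,0]],
  [0,[0,0,0],[0,0,0]],
  [0,[0,0,0],[0,0,0]],
  [0,[0,0,0],[0,0,0]],
  [0,[0,0,0],[0,0,0]],
  [0,[0,0,0],[0,0,0]],
  [0,[0,0,0],[0,0,0]],
  [0,[0,0,0],[0,0,0]],
])

```text
clock: 51.55
tool_pos: [0.5932, -0.187, 0.0386]
eef_rot: [-179.9, -0.0, -178.3]
wrist_force: [-2.1, 1.1, 9.4]
finger_gap: 0.03
```

Emit:
carry_out([
  [0,[0,0,0],[0,0,0]],
  [0,[0,0,0],[0,0,0]],
  [0,[0,0,0],[0,0,0]],
  [0,[0,0,0],[0,0,0]],
  [0,[0,0,0],[0,0,0]],
  [0,[0,0,0],[0,0,0]],
  [0,[0,0,0],[0,0,0]],
  [0,[0,0,0],[0,0,0]],
  [0,[0,0,0],[0,0,0]],
  [0,[0,0,0],[0,0,0]],
  [0,[0,0,0],[0,0,0]],
  [0,[0,0,0],[0,0,0]],
])

```text
clock: 52.55
tool_pos: [0.5932, -0.187, 0.0386]
eef_rot: [-179.9, -0.0, -178.3]
wrist_force: [-1.9, 0.4, 9.0]
finger_gap: 0.0303
```

```bash
python3 - <<'E'
from car import *
go(env)
im=env.read_camera("wrist"); crop(im,180,150,380,330,4,"pics/rr_wrist.png")
E
```

```text
now [ 0.5932 -0.187   0.0386] [-1.7993e+02 -2.0000e-02 -1.7829e+02] gap 0.0303 F [-1.9  0.4  9. ] t 52.55
shift units [0. 0. 0.]
```

View pics/rr_wrist.png

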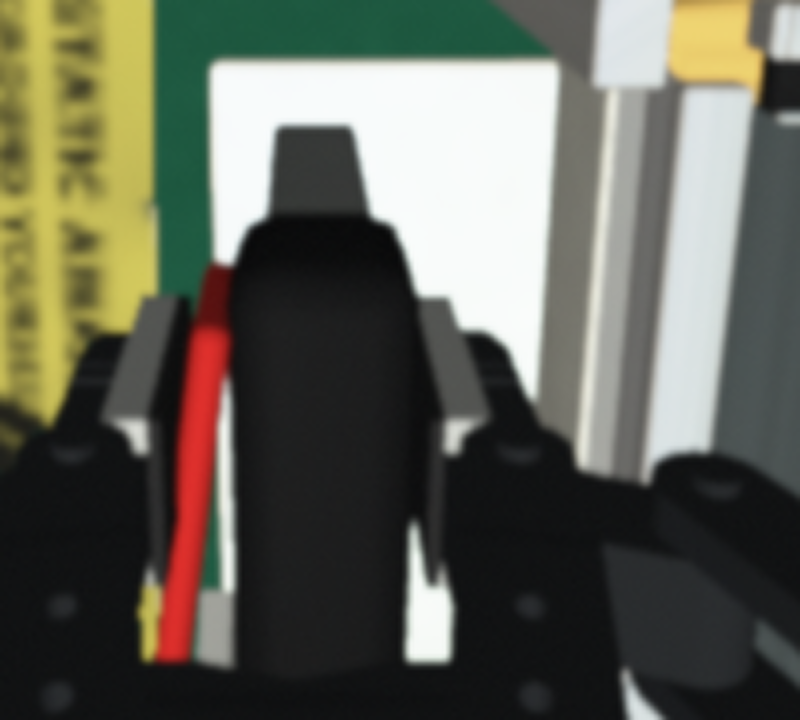

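Emit:
carry_out([
  [45,[0,-0.05,0],[0,0,0]],
  [60,[0,-0.05,0],[0,0,0]],
  [68,[0,-0.06,0],[0,0,0]],
  [70,[0,0,0],[0,0,0]],
  [70,[0,0,0],[0,0,0]],
  [70,[0,0,0],[0,0,0]],
])

```text
clock: 53.1
tool_pos: [0.5926, -0.1899, 0.0367]
eef_rot: [-180.0, -0.2, -178.2]
wrist_force: [0.3, 0.1, 0.3]
finger_gap: 0.0595
```

Emit:
carry_out([
  [70,[0,0,-0.5],[0,0,0]],
  [70,[0,0,-1],[0,0,0]],
  [70,[0,0,-1],[0,0,0]],
  [70,[0,0,-1],[0,0,0]],
  [70,[0,0,-1],[0,0,0]],
  [70,[0,0,-1],[0,0,0]],
  [70,[1,0,-1],[0,0,0]],
  [70,[1,0,0],[0,0,0]],
  [70,[1,0,0],[0,0,0]],
  [70,[1,0,0],[0,0,0]],
  [70,[1,0,0],[0,0,0]],
  [70,[0,0,0],[0,0,0]],
])

```text
clock: 54.1
tool_pos: [0.4902, -0.1928, 0.168]
eef_rot: [-180.0, -0.2, -178.3]
wrist_force: [1.4, -0.7, 0.0]
finger_gap: 0.0596
```

```bash
python3 - <<'E'
from car import *
go(env)
im=env.read_camera("wrist"); cv2.imwrite("pics/ss_wrist.png",im[:,:,::-1])
im=env.read_camera("side"); crop(im,110,110,390,310,2.8,"pics/ss_side.png")
im=env.read_camera("top"); crop(im,150,90,350,290,3,"pics/ss_top.png")
E
```

```text
now [ 0.4902 -0.1928  0.168 ] [-179.98   -0.22 -178.29] gap 0.0596 F [ 1.4 -0.7  0. ] t 54.1
shift units [0. 0. 0.]
```

View pics/ss_wrist.png

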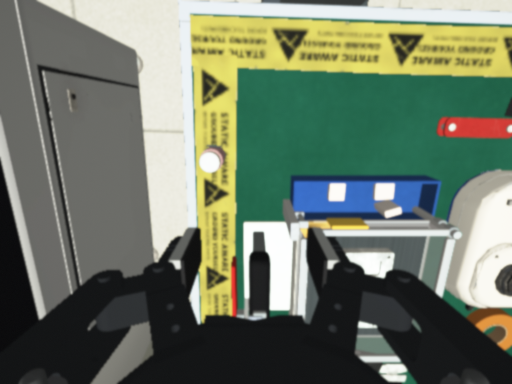

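View pics/ss_side.png

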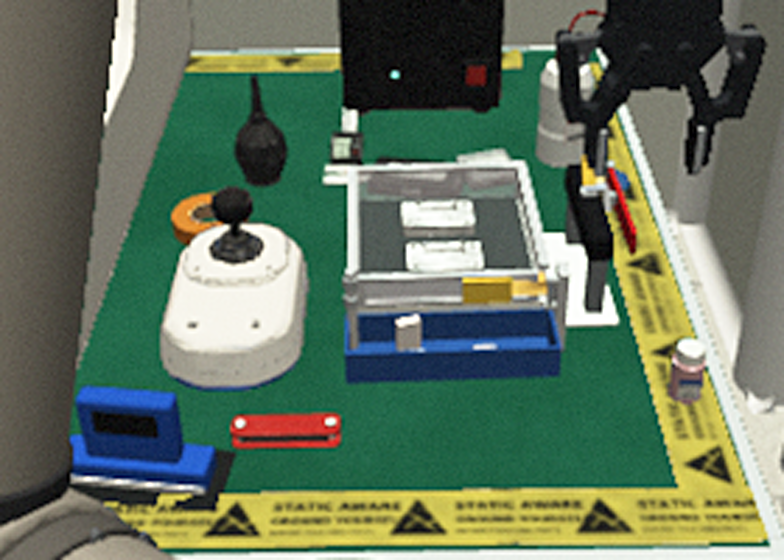

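View pics/ss_top.png

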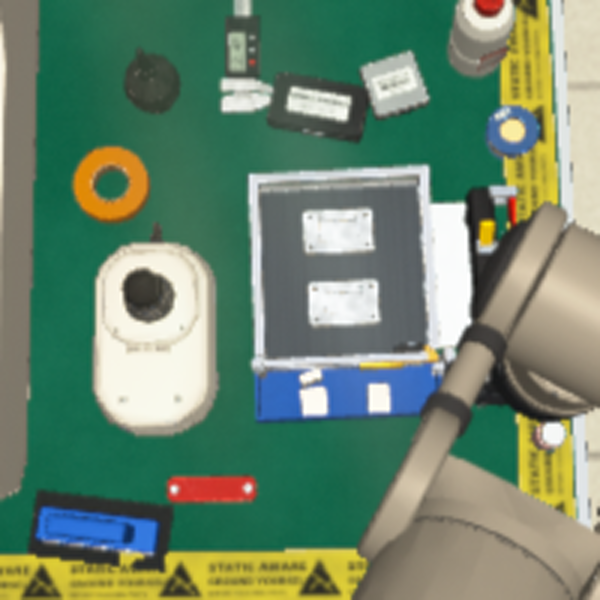

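```bash
python3 - <<'E'
from station import env
print(env.close_job())
E
```

```text
the job is handed in; nothing more can be done
None
```

The booth is ready and was run in the order you asked, and I handed the job in at about 54 s of the 184 s allowed. No verdict came back, so the results below rest on the camera pictures and force readings.

- **Offcuts:** One wipe cleared all three offcuts present from the deck, and all three lie in the trough. One of them stands on edge, with its top at about 35 mm, just above the rim but below the gate's lower edge. The fingers did not touch them.
- **Scraper:** It stands back on its mat.
- **Carriers:** Two were present. The first was knocked about 3 cm aside before I reached it, so I measured it again. Both lie flat on the deck, at about booth (35, 4) and (-33, 2) mm.
- **Gate:** It is shut against its stop, and the brass bolt shows fully out past the strike. I judged the latch from the picture and the force at the stop, not from a direct reading.
- **Lever:** It is fully forward against its stop. Its tip sits at booth x of about 20 mm, where 21 is expected.
- **Paddle:** I squeezed it until it met the bar, held it for about 3 s, and let go. It sprang back.

**What disagreed:** The fingertips sat about 24 mm short of the stated tool point. Because of this my first grasps of each carrier closed on top of the block, pressing with about 9 N in one case, before I went lower and gripped properly. Nothing moved in those tries. In the last pictures the other things on the bench are where they were, and nothing has fallen off.

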